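# Clear the test-bay gate, draw its sagging bolt and hold the gate ajar

## Robot

A 7-joint arm with a two-finger parallel gripper is mounted at the origin on the work surface. World frame = base frame: x ahead of the robot, y to its left, z up, the work surface at z = 0. Lengths are in mm, angles in rad, forces in N, time in s.
With the tool pointing down it reaches from about 400 to 900 mm from the base axis. Payload 5.5 kg.
Tool frame: the origin (TCP) lies between the finger pads; the fingertips stand 11 mm ahead of it and the grasp point (between the pads) lies 8 mm behind it; z points along the fingers, y is the direction in which the jaws open and shut (so a half turn about z gives the same grasp; the last joint's range is limited). The gripper opens to 92 mm and grips with 3 to 60 N. Pads are 19 mm wide; open, the fingers measure 130 mm over their backs; the gripper's body (75 mm by 190 mm) begins 47 mm behind the grasp point.
Start: joints at [1.434, 0.501, -0.427, 1.55, 0.221, 1.138, -0.21], TCP at [253.035, -598.726, 208.129] pointing down, gripper open.
Joint ranges: [-2.88, 2.88], [-0.31, 2.03], [-1.54, 1.56], [0.2, 2.42], [-1.41, 4.55], [0.19, 2.02], [-2.57, 2.57]. Speed limits (rad/s): [2.57, 2.57, 3.14, 3.14, 3.14, 3.14, 3.14].

## Interface

Orientations are given as a unit quaternion [w, x, y, z].
In Python, from workcell import robot gives the robot as it stands.
- The arm moves only by the tool jog_arm, never from a script. Its argument "steps" is a list of rows, each an object of numbers: "jaw": the opening, from 0 (shut) to 1 (fully open); "x", "y", "z": the shift along the tool's x, y, z in m; "ax", "ay", "az": the turn, a rotation vector about the tool's x, y, z in rad. A call has 1 to 20 rows; each row is the pose to reach, as a shift and turn from the pose commanded when the call began, along the tool's axes at that moment; what a row does not reach only later rows make up. A row lasts 1/10 s, in which the tool goes at most 50 mm and 8.59 degrees, less where a joint would pass 70% of its speed; a pose out of reach is approached as far as the arm can. A call with a gripper value outside its range is refused whole. The fingers move at their own pace and stop on an object; "grip_force" is the grip in N (left out, the last holds). Time passes only in rows, so rows that repeat a pose let the fingers close. It gives the time, the measured TCP pose, the force and the opening at its end, in the units of the state.
- robot.state(): the state, without advancing time (a new reading comes with each control period).
- robot.grab_frame(name): name is "side" or "top"; returns a dict with "img" (384x512x3 uint8, blue, green, red), "z_map" (384x512 float32, mm along the optical axis (not along the pixel's ray), 0 where there is no reading), "vfov" (degrees; the focal length in pixels is half the picture's height over the tangent of half this angle, whatever the lens; pixels are square), "cx", "cy" (the principal point, pixels), "world_to_cam" (4x4, takes a point from world to camera coordinates). Camera axes: x right, y down, z forward; pixel columns grow to the right and rows downward; lengths in mm; the calibration is good to about 2 mm. A picture is of the moment at which its call begins.
- robot.sign_off(): hands the job in, once; it reports no verdict.
The state is a dict: "t": time; "joint_positions": joint angles; "joint_vel": joint speeds; "tau": joint torques, N m; "position": TCP position; "orientation": TCP orientation; "contact_force": force on the tool from outside, world axes, zero at the start; "moment": the same for the moment, N m; "gripper_width": finger opening in mm.
Only numpy, scipy, OpenCV 4.12 (cv2) and the standard library are available. Lean on these libraries where they do the work, as an engineer would, in place of code of your own. Each camera call takes 0.05 s, during which the arm holds its last target.

## Task

Two blue capacitors were left standing in the way of the test-bay gate: first stand them upright on the two empty yellow marks of the low white shelf, so that they make one neat straight row with the two black ones. Then take the red knob of the gate's sagging barrel bolt, lift the bolt over the bent-up lip of its keeper while pulling it back out of the keeper, and swing the sprung gate ajar towards the robot, to a gap of about 100 mm at its free edge. Finish while still holding the gate there with the gripper; do not push the other things about or tip anything over.

Things in the scene. Friction and masses are not known exactly. Their poses are not given: they have to be found in the camera images.
- blue_a: Blue-sleeved capacitor, an upright cylinder 44 mm in diameter and 76 mm tall (two terminal studs rise 4 mm more), 0.11 to 0.23 kg. Origin at the centre of its underside, z up along its axis. Starts standing on the bench in front of the gate. Either blue one may go on either empty mark.
- blue_b: The second blue capacitor, same as blue_a.
- black_a: Black-sleeved capacitor, same size and origin as the blue ones; already stands on mark_3 of the shelf. Leave it there.
- black_b: Black capacitor on mark_4 of the shelf. Leave it there.
- coil: Copper coil on a white bobbin, 52 mm in diameter, 34 mm tall, standing on the bench; bystander. Origin at the centre of its underside.
- driver: Screwdriver 170 mm long lying on the bench; bystander. x axis along it, towards the tip.
- riser: Low white shelf fixed to the bench: board 290 mm (its x) by 100 mm (its y), top 60 mm above the bench, nothing above it. Origin under its centre at bench level. Four round yellow marks with black rims (54 mm across) lie in a straight row along its x, 66 mm apart.
- mark_1 (a point): Centre of the first mark on the shelf top, 99 mm towards the shelf's -x from its middle (the end nearer the robot); starts empty.
- mark_2 (a point): Centre of the second mark, 33 mm towards -x from the shelf's middle; starts empty.
- mark_3 (a point): Centre of the third mark, occupied by black_a.
- mark_4 (a point): Centre of the fourth mark, occupied by black_b.
- bay: Fixed test bay: a low pen of white posts and rails, 142 mm tall, 350 mm wide, with a silver unit inside. Origin at bench level in the plane of its front; its -x faces the robot, y points to the hinge side (left seen from the robot). The gate closes its front.
- leaf: The gate: aluminium frame 270 mm wide, 18 mm thick, from 14 mm above the bench to 140 mm, hinged on the left on a vertical axis. It carries the bolt on top of its top rail: dark steel back plate, two dark guide staples (tops 182 mm above the bench) and the bolt. Origin on the hinge axis, 70 mm above the bench; its -y points along the gate to the free edge; at gate value 0 its axes are those of bay.
- gate (a joint): Gate angle in rad: 0 shut, grows as the free edge (280 mm from the hinge) swings out towards the robot; 100 mm gap is about 0.36. A spring shuts it: about 0.3 N m when shut, 0.6 N m at 0.36 rad (3 to 4 N at the knob). It cannot open while the bolt's nose stands in the keeper.
- bolt (a joint): Draw of the bolt in m along the gate, from 0 to 0.055, growing towards the hinge (leaf +y); starts at 0 to 0.005. Friction 2 N; stays where it is left. Its square nose is blocked by the keeper's lip from about 0.008 on unless lifted, and is wholly clear of lip and keeper from 0.032 on.
- bolt_lift (a joint): How far the bolt is lifted in its worn guides, m, 0 (sagging, where its weight of about 2 N brings it) to 0.016 (stop). The nose passes over the lip at about 0.008; 0.010 or more is safe. The lift must be kept up while drawing it from 0.005 to 0.032.
- knob (a point): Middle of the red knob of the bolt: an upright cylinder 18 mm in diameter and 42 mm tall, 21 mm either way from this point, on a thin stem on the bolt rod. It is 201 mm above the bench while the bolt sags, and moves with bolt and gate. Free from above and all round; the guide staples stand 30 mm or more away along the gate, with tops 19 mm below this point.
- gate_hinge (a point): Point on the gate's vertical hinge axis, 70 mm above the bench; at gate value 0 and bolt 0 the knob is 225 mm from this axis, and nearer by the draw of the bolt.
- keeper (a point): Middle of the brass keeper on the right post, 160 mm above the bench: two cheeks (tops 185 mm above the bench) before and behind the nose, and a bent-up lip on the gate's side that hooks the sagging nose.
- free_edge (a point): Point on the gate's free edge, 280 mm from the hinge axis, 140 mm above the bench.

How it is judged:
By the outcome, as a careful person would: the job done as asked, in the order asked, and still so for the second after the job is handed in, while the arm keeps its last pose, push and grip.
It also fails if it takes over 69 s, if anything falls off the work surface, if the arm or the gripper's body presses on something with over 40 N, if the wrist force passes 120 N, or if a joint passes its speed limit or range.

## Working session

There is one attempt and no reset: what is moved stays moved. The work goes in short steps, Python scripts to look and compute and a tool call to move; the robot and the scene stay as the last step left them, time stands still between calls to the robot, and variables do not carry over. Pictures are saved under pics/ and viewed, and the job is handed in when it is done.

Besides the shell and the picture viewer there is one more tool, called after "Request:" as name([rows], argument=value, ...), one row to a line, values as JSON. jog_arm: Moves the arm, as the interface text tells. Its arguments: {"type":"object","properties":{"steps":{"type":"array","items":{"type":"object","properties":{"jaw":{"type":"number"},"x":{"type":"number"},"y":{"type":"number"},"z":{"type":"number"},"ax":{"type":"number"},"ay":{"type":"number"},"az":{"type":"number"}}}},"grip_force":{"type":"number"}},"required":["steps"]}

```bash
mkdir -p pics; ls
python3 - <<'E'
from workcell import robot
import cv2,numpy as np,pickle
s=robot.state(); print(s)
for n in("side","top"):
    f=robot.grab_frame(n); cv2.imwrite(f"pics/{n}0.png",f["img"]); pickle.dump(f,open(f"{n}0.pkl","wb"))
    print(n,f["vfov"],f["cx"],f["cy"],np.round(f["world_to_cam"],3).tolist())
E
```

```text
pics
{'t': 0.0, 'joint_positions': array([ 1.43419172,  0.50186288, -0.42679816,  1.55141143,  0.2208238 ,
        1.13824004, -0.21030144]), 'joint_vel': array([ 0.00052782, -0.00125856,  0.00014681, -0.00048376, -0.00060611,
       -0.00074645,  0.00059079]), 'tau': array([ 4.92872168e-04, -5.66595519e+01, -5.81585661e+00, -2.79113978e+01,
       -6.85542659e-02,  3.09506559e-02,  1.87224909e-04]), 'position': array([ 252.69612303, -598.1155495 ,  207.08558465]), 'orientation': array([-9.18387742e-04,  9.80079419e-01,  1.98603794e-01, -1.50877143e-04]), 'contact_force': array([ 0.30685739,  0.41080661, -0.5152586 ]), 'moment': array([-0.02495515, -0.03297727, -0.01616267]), 'gripper_width': 91.49184975875782}
side 50.22687800459062 260.51548833633404 200.42787110214348 [[-0.995, -0.102, 0.001, 529.943], [-0.077, 0.749, -0.658, 188.176], [0.066, -0.655, -0.753, 1303.628], [0.0, 0.0, 0.0, 1.0]]
top 54.762068546124674 259.1172194791654 193.29746285617807 [[-0.175, -0.985, -0.002, 15.151], [-0.959, 0.171, -0.225, 559.367], [0.222, -0.037, -0.974, 927.82], [0.0, 0.0, 0.0, 1.0]]
```

View pics/side0.png

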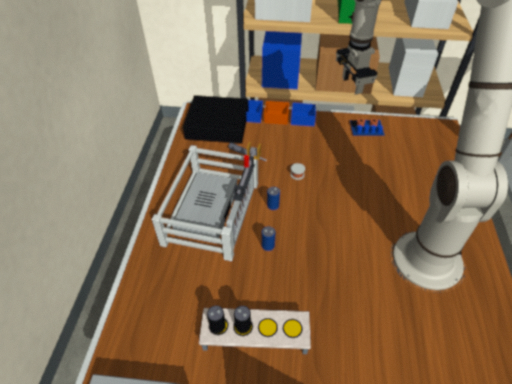

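View pics/top0.png

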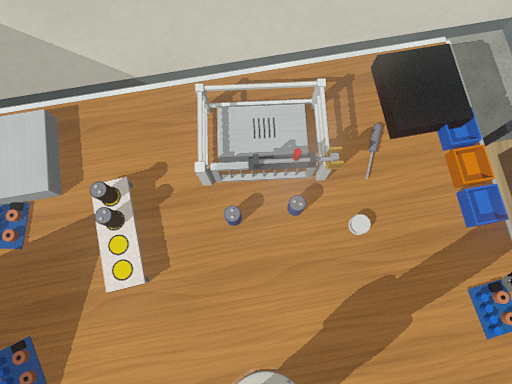

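The top view shows the shelf at the left with its empty yellow marks near (118,245) and (122,270), and the blue capacitors at (233,215) and (297,205). The knob is at (297,154) and the keeper at about (333,157). Next I'll enlarge these areas.

```bash
cat > h.py <<'E'
import numpy as np,cv2,pickle
def ray(f,u,v):
    F=f["img"].shape[0]/2/np.tan(np.radians(f["vfov"]/2))
    W=f["world_to_cam"];R=W[:3,:3];o=-R.T@W[:3,3]
    return o,R.T@np.array([(u-f["cx"])/F,(v-f["cy"])/F,1.])
def atz(f,u,v,z):
    o,d=ray(f,u,v);return o+d*(z-o[2])/d[2]
def dep(f,u,v):
    o,d=ray(f,u,v);return o+d*float(f["z_map"][int(round(v)),int(round(u))])
def cloud(f):
    F=f["img"].shape[0]/2/np.tan(np.radians(f["vfov"]/2))
    v,u=np.mgrid[:f["img"].shape[0],:f["img"].shape[1]]
    Z=f["z_map"];P=np.stack([(u-f["cx"])/F*Z,(v-f["cy"])/F*Z,Z],-1)
    W=f["world_to_cam"];return (P-W[:3,3])@W[:3,:3]
def proj(f,p):
    F=f["img"].shape[0]/2/np.tan(np.radians(f["vfov"]/2))
    W=f["world_to_cam"];c=W[:3,:3]@np.array(p,float)+W[:3,3];return F*c[0]/c[2]+f["cx"],F*c[1]/c[2]+f["cy"]
def crop(f,name,u0,v0,u1,v1,k):
    c=f["img"][v0:v1,u0:u1];cv2.imwrite(f"pics/{name}.png",cv2.resize(c,None,fx=k,fy=k,interpolation=cv2.INTER_CUBIC))
E
python3 - <<'E'
from h import *
t=pickle.load(open("top0.pkl","rb"));s=pickle.load(open("side0.pkl","rb"))
crop(t,"t1",190,70,350,230,5);crop(t,"t2",80,170,180,300,5);crop(s,"s1",150,130,310,260,5)
def mask_stats(f,name):
    P=cloud(f);im=f["img"];hsv=cv2.cvtColor(im,cv2.COLOR_BGR2HSV)
    h,sa,v=cv2.split(hsv)
    for nm,m in dict(yellow=(h>22)&(h<36)&(sa>150)&(v>100),blue=(h>100)&(h<130)&(sa>90),red=((h<6)|(h>174))&(sa>150)&(v>90)).items():
        n,l,st,c=cv2.connectedComponentsWithStats(m.astype(np.uint8))
        for i in range(1,n):
            if st[i,4]>12:
                q=P[(l==i)&(f["z_map"]>0)]
                print(name,nm,np.round(c[i],1),st[i,4],np.round(np.median(q,0)) if len(q) else None, np.round(q.max(0)) if len(q) else None)
mask_stats(t,"top");mask_stats(s,"side")
E
```

```text
top yellow [114. 200.] 45 [600. 298.  62.] [630. 327.  73.]
top yellow [118.  244.3] 268 [484. 302.  61.] [508. 326.  66.]
top yellow [121.9 269.2] 280 [419. 298.  61.] [443. 321.  65.]
top blue [459.9 134.4] 930 [ 633. -692.   23.] [ 999. -630.   72.]
top blue [481.7 205.1] 1577 [ 422. -692.   17.] [ 478. -633.   55.]
top blue [ 12.6 226.6] 710 [595. 606.   9.] [660. 642.  22.]
top blue [231.  221.8] 27 [490.   5.  69.] [499.  15.  78.]
top blue [490.1 310.1] 1339 [ 150. -616.   11.] [ 219. -585.   42.]
top blue [ 19.1 365.3] 1065 [226. 605.   9.] [294. 649.  41.]
top red [296.7 152.2] 42 [ 598. -179.  221.] [ 660. -173.  225.]
side yellow [267.4 326.9] 241 [483. 302.  61.] [507. 326.  69.]
side yellow [292.2 327.9] 242 [418. 298.  61.] [440. 322.  66.]
side blue [280.8  59.6] 2048 [  550. -1215.   -30.] [  650. -1194.    38.]
side blue [253.4 110.6] 372 [ 634. -673.   30.] [ 752. -582.   73.]
side blue [303.  114.1] 536 [ 419. -695.   27.] [ 475. -628.   58.]
side blue [367.4 129. ] 325 [ 149. -609.   13.] [ 212. -588.   45.]
side blue [273.  200.9] 155 [ 506. -157.   45.] [ 524. -151.   78.]
side blue [267.9 241.6] 172 [507.  15.  46.] [527.  21.  82.]
side red [246.  160.6] 60 [ 597. -175.  208.] [ 642. -169.  225.]
```

View pics/t1.png

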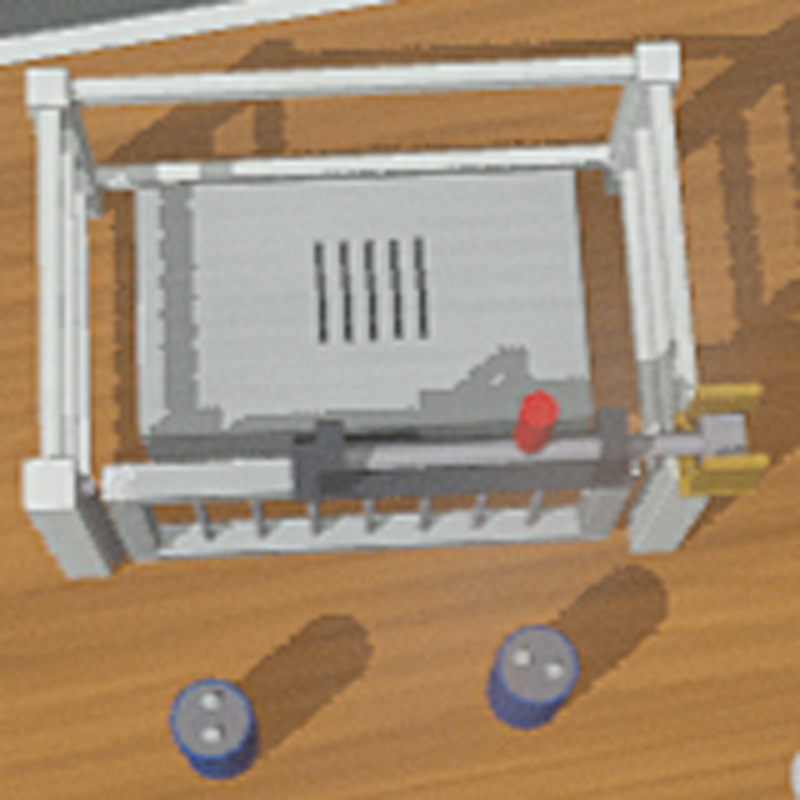

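View pics/t2.png

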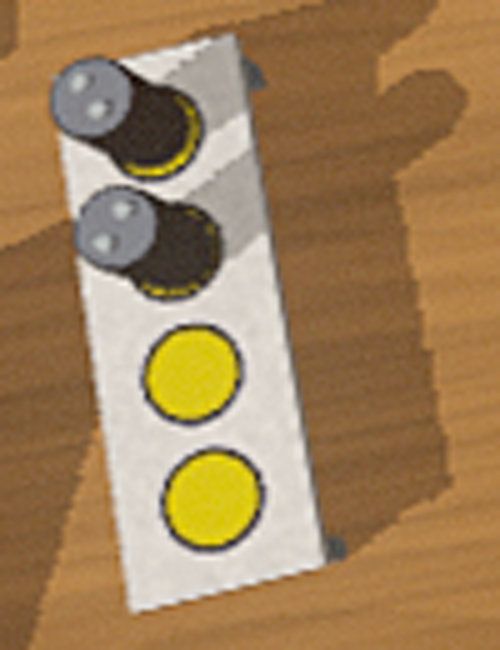

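View pics/s1.png

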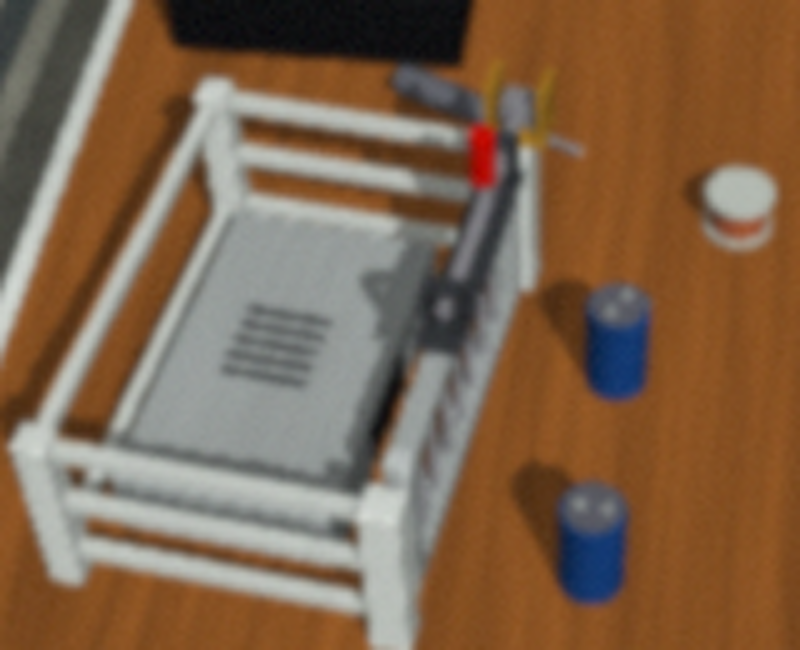

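Run:
```python
from h import *
t=pickle.load(open("top0.pkl","rb"));s=pickle.load(open("side0.pkl","rb"))
T=lambda x,y,z,u0,v0:np.round(atz(t,(x+.5)/5-.5+u0,(y+.5)/5-.5+v0,z),1)
S=lambda x,y,z:np.round(atz(s,(x+.5)/5-.5+150,(y+.5)/5-.5+130,z),1)
print("bl L",T(214,720,76,190,70),S(593,508,76)); print("bl R",T(536,665,76,190,70),S(618,306,76))
print("m2",np.round(atz(t,118,244.3,60),1),np.round(atz(s,267.4,326.9,60),1))
print("m1",np.round(atz(t,121.9,269.2,60),1),np.round(atz(s,292.2,327.9,60),1))
print("m2",T(192,373,60,80,170),"m1",T(212,499,60,80,170))
print("bk a",T(115,228,136,80,170),"bk b",T(90,97,136,80,170))
print("knob top",T(540,408,222,190,70),"knob mid side",S(482,155,201))
print("rod",T(360,456,166,190,70),T(600,446,166,190,70),T(723,433,168,190,70))
print("keeper cheek ends",T(760,388,185,190,70),T(765,462,185,190,70))
print("post L front",T(50,485,142,190,70),"post R bot",T(650,545,0,190,70),"backposts",T(47,88,142,190,70),T(658,62,142,190,70))
print("top rail",T(110,483,140,190,70),T(290,478,140,190,70))
P=cloud(t)
d=P[(P[...,2]>205)&(P[...,2]<230)&(P[...,0]>500)&(P[...,0]<700)&(abs(P[...,1]+180)<60)]; print(len(d),np.round(np.median(d,0)))
P=cloud(s)
d=P[(P[...,2]>195)&(P[...,2]<230)&(P[...,0]>500)&(P[...,0]<700)&(abs(P[...,1]+180)<60)]; print(len(d),np.round(np.median(d,0)))
for f in(t,s):
  P=cloud(f)
  for zr in((172,185),(160,170),(132,146)):
    d=P[(P[...,2]>zr[0])&(P[...,2]<zr[1])&(P[...,0]>560)&(P[...,0]<680)&(P[...,1]>-280)&(P[...,1]<130)]
    if len(d)>20:
      # fit line robust
      l=cv2.fitLine(d[:,:2].astype(np.float32),cv2.DIST_HUBER,0,.01,.01).ravel(); print(zr,len(d),np.round(l,3))
```

```text
bl L [509.3  -4.3  76. ] [508.9  -3.5  76. ]
bl R [ 508.6 -175.5   76. ] [ 507.3 -176.1   76. ]
m2 [484.4 302.7  60. ] [483.5 301.7  60. ]
m1 [419.1 298.5  60. ] [417.5 297.7  60. ]
m2 [484.6 302.6  60. ] m1 [418.5 298.3  60. ]
bk a [549.8 306.1 136. ] bk b [618. 313. 136.]
knob top [ 599.6 -181.2  222. ] knob mid side [ 598.3 -183.5  201. ]
rod [609.2 -99.2 166. ] [ 593.7 -215.6  166. ] [ 589.1 -275.7  168. ]
keeper cheek ends [ 603.2 -293.7  185. ] [ 566.3 -287.6  185. ]
post L front [629.1  54.7 142. ] post R bot [ 580.2 -264.3    0. ] backposts [845.7  25.9 142. ] [ 803.9 -294.   142. ]
top rail [625.5  25.1 140. ] [612.3 -64.2 140. ]
60 [ 596. -181.  221.]
46 [ 597. -175.  216.]
(172, 185) 183 [ 1.58000e-01  9.87000e-01  5.97992e+02 -1.65322e+02]
(160, 170) 367 [ 1.23000e-01  9.92000e-01  5.97349e+02 -1.80983e+02]
(132, 146) 1000 [ 1.49000e-01  9.89000e-01  6.09971e+02 -7.74000e+01]
(172, 185) 85 [ 1.60000e-01  9.87000e-01  5.97319e+02 -1.61502e+02]
(160, 170) 151 [ 1.49000e-01  9.89000e-01  5.97252e+02 -1.75986e+02]
(132, 146) 530 [ 1.57000e-01  9.88000e-01  6.12963e+02 -6.00640e+01]
```

Both cameras agree to within about 2 mm, and the heights and spacings match the given sizes:
- **Blue capacitors:** (508.5,-176) and (509,-4).
- **Marks:** (418.3,298) and (484.2,302.4), with a row yaw of about 0.07.
- **Knob:** about (599,-182), with a bay yaw of about -0.135.

I'll plan the first pick from these.

```bash
cat >> h.py <<'E'
def go(x,y,z,yaw):
    from workcell import robot
    from scipy.spatial.transform import Rotation as Ro
    s=robot.state();p=s["position"];q=s["orientation"];R=Ro.from_quat(np.r_[q[1:],q[0]]).as_matrix()
    y0=np.arctan2(R[1,0],R[0,0]);c,sn=np.cos(y0),np.sin(y0)
    D=np.array([[c,sn,0],[sn,-c,0],[0,0,-1]])  # columns tool axes
    d=D.T@(np.array([x,y,z])-p)/1000
    print("t",round(s["t"],2),"pos",np.round(p,1),"yaw",round(y0,3),"tilt",np.round(R[:,2],3),"w",round(s["gripper_width"],1),"F",np.round(s["contact_force"],1))
    print("shift",np.round(d,4),"az",round(-(yaw-y0),3),"j",np.round(s["joint_positions"],2))
E
python3 -c "
from h import *
go(508.5,-176,150,0);go(508.5,-176,42,0)"
```

```text
t 0.1 pos [ 252.7 -598.2  207.2] yaw 0.4 tilt [-0.001  0.002 -1.   ] w 91.4 F [0.4 0.5 0.9]
shift [ 0.4    -0.2893  0.0572] az 0.4 j [ 1.43  0.5  -0.43  1.55  0.22  1.14 -0.21]
t 0.1 pos [ 252.7 -598.2  207.2] yaw 0.4 tilt [-0.001  0.002 -1.   ] w 91.4 F [0.4 0.5 0.9]
shift [ 0.4    -0.2893  0.1652] az 0.4 j [ 1.43  0.5  -0.43  1.55  0.22  1.14 -0.21]
```

Request:
jog_arm([
  {"x":0.04,"y":-0.029,"z":0.006,"az":0.1},
  {"x":0.08,"y":-0.058,"z":0.012,"az":0.2},
  {"x":0.12,"y":-0.087,"z":0.018,"az":0.3},
  {"x":0.16,"y":-0.116,"z":0.024,"az":0.4},
  {"x":0.2,"y":-0.145,"z":0.03,"az":0.4},
  {"x":0.24,"y":-0.174,"z":0.036,"az":0.4},
  {"x":0.28,"y":-0.203,"z":0.042,"az":0.4},
  {"x":0.32,"y":-0.231,"z":0.048,"az":0.4},
  {"x":0.36,"y":-0.26,"z":0.054,"az":0.4},
  {"x":0.4,"y":-0.289,"z":0.057,"az":0.4},
  {"x":0.4,"y":-0.289,"z":0.057,"az":0.4},
  {"x":0.4,"y":-0.289,"z":0.057,"az":0.4},
  {"x":0.4,"y":-0.289,"z":0.057,"az":0.4},
])

```text
schema error: expected keys jaw, x, y, z, ax, ay, az
```

```bash
python3 -c "
from h import *
go(508.5,-176,42,0)"
```

```text
t 0.1 pos [ 252.7 -598.2  207.2] yaw 0.4 tilt [-0.001  0.002 -1.   ] w 91.4 F [0.4 0.5 0.9]
shift [ 0.4    -0.2893  0.1652] az 0.4 j [ 1.43  0.5  -0.43  1.55  0.22  1.14 -0.21]
```

Request:
jog_arm([
  {"jaw":1,"x":0.05,"y":-0.036,"z":0.007,"ax":0,"ay":0,"az":0.1},
  {"jaw":1,"x":0.08,"y":-0.058,"z":0.012,"ax":0,"ay":0,"az":0.2},
  {"jaw":1,"x":0.12,"y":-0.087,"z":0.018,"ax":0,"ay":0,"az":0.3},
  {"jaw":1,"x":0.16,"y":-0.116,"z":0.024,"ax":0,"ay":0,"az":0.4},
  {"jaw":1,"x":0.2,"y":-0.145,"z":0.03,"ax":0,"ay":0,"az":0.4},
  {"jaw":1,"x":0.24,"y":-0.174,"z":0.036,"ax":0,"ay":0,"az":0.4},
  {"jaw":1,"x":0.28,"y":-0.203,"z":0.042,"ax":0,"ay":0,"az":0.4},
  {"jaw":1,"x":0.32,"y":-0.231,"z":0.048,"ax":0,"ay":0,"az":0.4},
  {"jaw":1,"x":0.36,"y":-0.26,"z":0.054,"ax":0,"ay":0,"az":0.4},
  {"jaw":1,"x":0.4,"y":-0.289,"z":0.057,"ax":0,"ay":0,"az":0.4},
  {"jaw":1,"x":0.4,"y":-0.289,"z":0.057,"ax":0,"ay":0,"az":0.4},
  {"jaw":1,"x":0.4,"y":-0.289,"z":0.057,"ax":0,"ay":0,"az":0.4},
  {"jaw":1,"x":0.4,"y":-0.289,"z":0.057,"ax":0,"ay":0,"az":0.4},
])

```text
t: 1.4
position: [508.2, -177.9, 150.8]
orientation: [0.0, 1.0, -0.001, -0.001]
contact_force: [-0.3, -0.4, -0.5]
gripper_width: 91.9
```

```bash
python3 -c "
from h import *
go(508.5,-176,42,0)"
```

```text
t 1.4 pos [ 508.2 -177.9  150.8] yaw -0.001 tilt [-0.001 -0.    -1.   ] w 91.9 F [-0.3 -0.4 -0.5]
shift [ 0.0003 -0.0019  0.1088] az -0.001 j [ 0.71  0.39 -0.52  1.88  0.24  0.94 -1.49]
```

Request:
jog_arm([
  {"jaw":1,"x":0,"y":-0.002,"z":0.04,"ax":0,"ay":0,"az":0},
  {"jaw":1,"x":0,"y":-0.002,"z":0.075,"ax":0,"ay":0,"az":0},
  {"jaw":1,"x":0,"y":-0.002,"z":0.1,"ax":0,"ay":0,"az":0},
  {"jaw":1,"x":0,"y":-0.002,"z":0.109,"ax":0,"ay":0,"az":0},
  {"jaw":1,"x":0,"y":-0.002,"z":0.109,"ax":0,"ay":0,"az":0},
  {"jaw":0.4,"x":0,"y":-0.002,"z":0.109,"ax":0,"ay":0,"az":0},
  {"jaw":0.3,"x":0,"y":-0.002,"z":0.109,"ax":0,"ay":0,"az":0},
  {"jaw":0.3,"x":0,"y":-0.002,"z":0.109,"ax":0,"ay":0,"az":0},
  {"jaw":0.3,"x":0,"y":-0.002,"z":0.109,"ax":0,"ay":0,"az":0},
  {"jaw":0.3,"x":0,"y":-0.002,"z":0.109,"ax":0,"ay":0,"az":0},
  {"jaw":0.3,"x":0,"y":-0.002,"z":0.109,"ax":0,"ay":0,"az":0},
], grip_force=20)

```text
t: 2.5
position: [509.1, -174.8, 42.4]
orientation: [0.0, 1.0, -0.0, 0.0]
contact_force: [-0.7, -0.6, -0.6]
gripper_width: 48.3
```

Run:
```python
from h import *
from workcell import robot
f=robot.grab_frame("side");crop(f,"s2",200,130,360,250,5)
go(508.5,-4,200,0)
```

```text
t 2.55 pos [ 509.  -174.8   42.3] yaw -0.0 tilt [ 0. -0. -1.] w 44.4 F [-0.3  0.2  0.3]
shift [-0.0005 -0.1708 -0.1577] az -0.0 j [ 0.65  0.54 -0.46  1.95  0.35  0.73 -1.59]
```

View pics/s2.png

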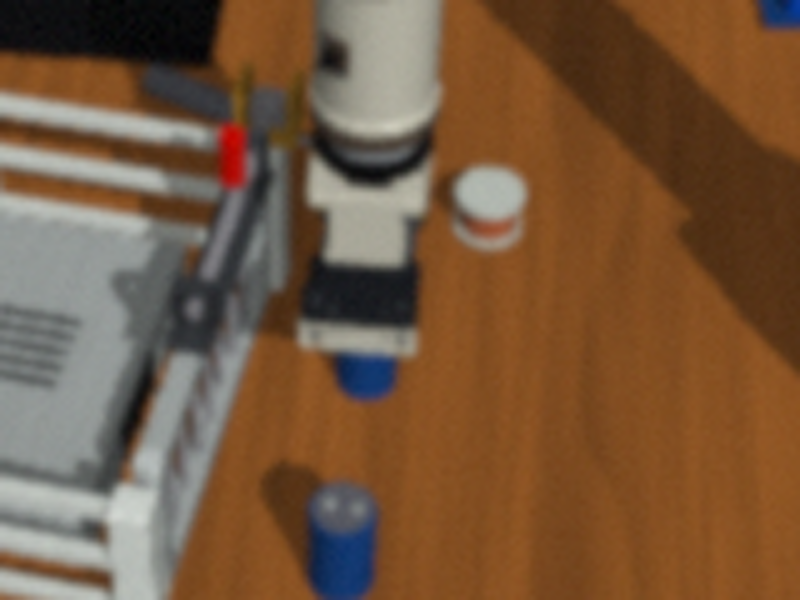

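The left jaw closed on the capacitor near pixel (365,375), which is still upright. The width is 44.4 mm, so the grasp is good. Next I'll lift it and carry it to mark_2.

Request:
jog_arm([
  {"jaw":0.3,"x":0,"y":0,"z":0,"ax":0,"ay":0,"az":0},
  {"jaw":0.3,"x":0,"y":0,"z":-0.03,"ax":0,"ay":0,"az":0},
  {"jaw":0.3,"x":0,"y":0,"z":-0.07,"ax":0,"ay":0,"az":0},
  {"jaw":0.3,"x":0,"y":0,"z":-0.11,"ax":0,"ay":0,"az":0},
  {"jaw":0.3,"x":0,"y":-0.02,"z":-0.14,"ax":0,"ay":0,"az":0},
  {"jaw":0.3,"x":-0.003,"y":-0.06,"z":-0.14,"ax":0,"ay":0,"az":0},
  {"jaw":0.3,"x":-0.005,"y":-0.1,"z":-0.14,"ax":0,"ay":0,"az":-0.05},
  {"jaw":0.3,"x":-0.007,"y":-0.14,"z":-0.14,"ax":0,"ay":0,"az":-0.1},
  {"jaw":0.3,"x":-0.01,"y":-0.18,"z":-0.14,"ax":0,"ay":0,"az":-0.15},
  {"jaw":0.3,"x":-0.012,"y":-0.22,"z":-0.14,"ax":0,"ay":0,"az":-0.2},
  {"jaw":0.3,"x":-0.014,"y":-0.26,"z":-0.14,"ax":0,"ay":0,"az":-0.25},
  {"jaw":0.3,"x":-0.016,"y":-0.3,"z":-0.14,"ax":0,"ay":0,"az":-0.3},
  {"jaw":0.3,"x":-0.018,"y":-0.34,"z":-0.14,"ax":0,"ay":0,"az":-0.3},
  {"jaw":0.3,"x":-0.02,"y":-0.38,"z":-0.14,"ax":0,"ay":0,"az":-0.3},
  {"jaw":0.3,"x":-0.022,"y":-0.42,"z":-0.14,"ax":0,"ay":0,"az":-0.3},
  {"jaw":0.3,"x":-0.024,"y":-0.455,"z":-0.14,"ax":0,"ay":0,"az":-0.3},
  {"jaw":0.3,"x":-0.025,"y":-0.477,"z":-0.14,"ax":0,"ay":0,"az":-0.3},
  {"jaw":0.3,"x":-0.025,"y":-0.477,"z":-0.14,"ax":0,"ay":0,"az":-0.3},
  {"jaw":0.3,"x":-0.025,"y":-0.477,"z":-0.14,"ax":0,"ay":0,"az":-0.3},
])

```text
t: 4.45
position: [483.4, 302.2, 181.5]
orientation: [0.0, 0.989, 0.15, -0.001]
contact_force: [-0.8, -0.3, -1.4]
gripper_width: 43.4
```

Run:
```python
from h import *
from workcell import robot
f=robot.grab_frame("side");crop(f,"s3",180,240,340,360,5)
f=robot.grab_frame("top");crop(f,"t3",60,150,220,310,4)
go(484.2,302.4,103.5,.3)
```

```text
t 4.55 pos [484.3 300.5 181.6] yaw 0.298 tilt [-0.001 -0.002 -1.   ] w 43.5 F [-0.5 -0.3 -1.2]
shift [ 0.0005 -0.0019  0.0781] az -0.002 j [-0.02  0.45 -0.75  1.77  0.35  1.05 -2.17]
```

View pics/s3.png

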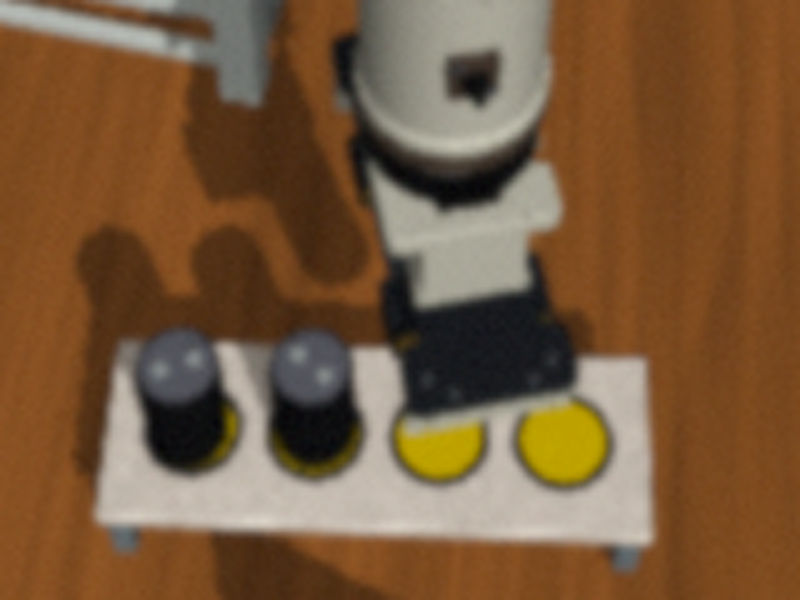

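View pics/t3.png

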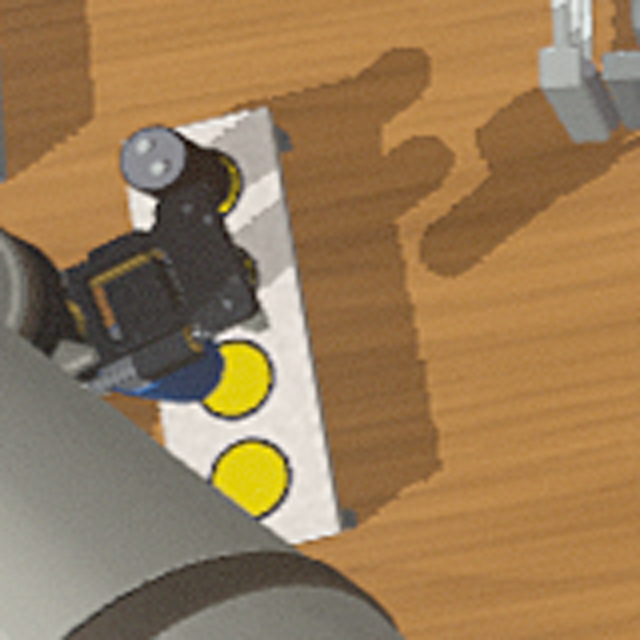

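Side view: the held capacitor is above mark_2 at about (440,435), and the blacks still stand on their marks. The reading jitters by about 1 mm, while the commanded pose of (483.9,302.2) matches the mark. So I'll go straight down 79 mm, release and rise.

Request:
jog_arm([
  {"jaw":0.3,"x":0,"y":0,"z":0.03,"ax":0,"ay":0,"az":0},
  {"jaw":0.3,"x":0,"y":0,"z":0.055,"ax":0,"ay":0,"az":0},
  {"jaw":0.3,"x":0,"y":0,"z":0.07,"ax":0,"ay":0,"az":0},
  {"jaw":0.3,"x":0,"y":0,"z":0.076,"ax":0,"ay":0,"az":0},
  {"jaw":0.3,"x":0,"y":0,"z":0.079,"ax":0,"ay":0,"az":0},
  {"jaw":0.3,"x":0,"y":0,"z":0.079,"ax":0,"ay":0,"az":0},
  {"jaw":0.3,"x":0,"y":0,"z":0.079,"ax":0,"ay":0,"az":0},
])

```text
t: 5.25
position: [484.8, 302.7, 104.1]
orientation: [-0.0, 0.989, 0.149, 0.001]
contact_force: [0.0, 0.1, -1.8]
gripper_width: 43.4
```

Request:
jog_arm([
  {"jaw":0.55,"x":0,"y":0,"z":0,"ax":0,"ay":0,"az":0},
  {"jaw":0.65,"x":0,"y":0,"z":0,"ax":0,"ay":0,"az":0},
  {"jaw":0.65,"x":0,"y":0,"z":0,"ax":0,"ay":0,"az":0},
  {"jaw":0.65,"x":0,"y":0,"z":0,"ax":0,"ay":0,"az":0},
  {"jaw":0.65,"x":0,"y":0,"z":-0.03,"ax":0,"ay":0,"az":0},
  {"jaw":0.65,"x":0,"y":0,"z":-0.07,"ax":0,"ay":0,"az":0},
  {"jaw":0.65,"x":0,"y":0,"z":-0.1,"ax":0,"ay":0,"az":0},
  {"jaw":0.65,"x":0,"y":0,"z":-0.1,"ax":0,"ay":0,"az":0},
])

```text
t: 6.05
position: [486.5, 304.5, 208.0]
orientation: [-0.001, 0.989, 0.149, 0.004]
contact_force: [-0.8, 0.0, 0.5]
gripper_width: 59.5
```

Run:
```python
from h import *
go(509,-4,160,0)
```

```text
t 6.05 pos [486.5 304.5 208. ] yaw 0.3 tilt [ 0.007  0.004 -1.   ] w 59.5 F [-0.8  0.   0.5]
shift [-0.0697  0.3014  0.048 ] az 0.3 j [-0.01  0.43 -0.77  1.75  0.33  1.09 -2.15]
```

Request:
jog_arm([
  {"jaw":0.8,"x":-0.0085,"y":0.0375,"z":0,"ax":0,"ay":0,"az":0.05},
  {"jaw":1,"x":-0.017,"y":0.075,"z":0,"ax":0,"ay":0,"az":0.1},
  {"jaw":1,"x":-0.0255,"y":0.1125,"z":0.005,"ax":0,"ay":0,"az":0.15},
  {"jaw":1,"x":-0.0335,"y":0.15,"z":0.01,"ax":0,"ay":0,"az":0.2},
  {"jaw":1,"x":-0.042,"y":0.19,"z":0.02,"ax":0,"ay":0,"az":0.25},
  {"jaw":1,"x":-0.051,"y":0.23,"z":0.03,"ax":0,"ay":0,"az":0.3},
  {"jaw":1,"x":-0.06,"y":0.27,"z":0.04,"ax":0,"ay":0,"az":0.3},
  {"jaw":1,"x":-0.0665,"y":0.3,"z":0.045,"ax":0,"ay":0,"az":0.3},
  {"jaw":1,"x":-0.0665,"y":0.3,"z":0.06,"ax":0,"ay":0,"az":0.3},
  {"jaw":1,"x":-0.0665,"y":0.3,"z":0.09,"ax":0,"ay":0,"az":0.3},
  {"jaw":1,"x":-0.0665,"y":0.3,"z":0.12,"ax":0,"ay":0,"az":0.3},
  {"jaw":1,"x":-0.0665,"y":0.3,"z":0.15,"ax":0,"ay":0,"az":0.3},
  {"jaw":1,"x":-0.0665,"y":0.3,"z":0.161,"ax":0,"ay":0,"az":0.3},
  {"jaw":1,"x":-0.0665,"y":0.3,"z":0.161,"ax":0,"ay":0,"az":0.3},
  {"jaw":1,"x":-0.0665,"y":0.3,"z":0.161,"ax":0,"ay":0,"az":0.3},
])

```text
t: 7.55
position: [509.7, -3.8, 42.8]
orientation: [-0.0, 1.0, 0.0, 0.0]
contact_force: [0.5, 0.4, 0.1]
gripper_width: 91.9
```

Run:
```python
from h import *
from workcell import robot
f=robot.grab_frame("side");crop(f,"s4",180,130,340,250,5);crop(f,"s4b",180,260,340,360,5);pickle.dump(f,open("s4.pkl","wb"))
f=robot.grab_frame("top");crop(f,"t4",60,150,180,310,5);pickle.dump(f,open("t4.pkl","wb"))
go(509,-4,42.1,0)
```

```text
t 7.65 pos [510.5  -3.9  43.5] yaw -0.0 tilt [ 0.003 -0.    -1.   ] w 91.8 F [ 0.4 -0.6 -0.2]
shift [-0.0015  0.0001  0.0014] az -0.0 j [ 0.39  0.51 -0.53  2.02  0.39  0.7  -1.96]
```

View pics/s4.png

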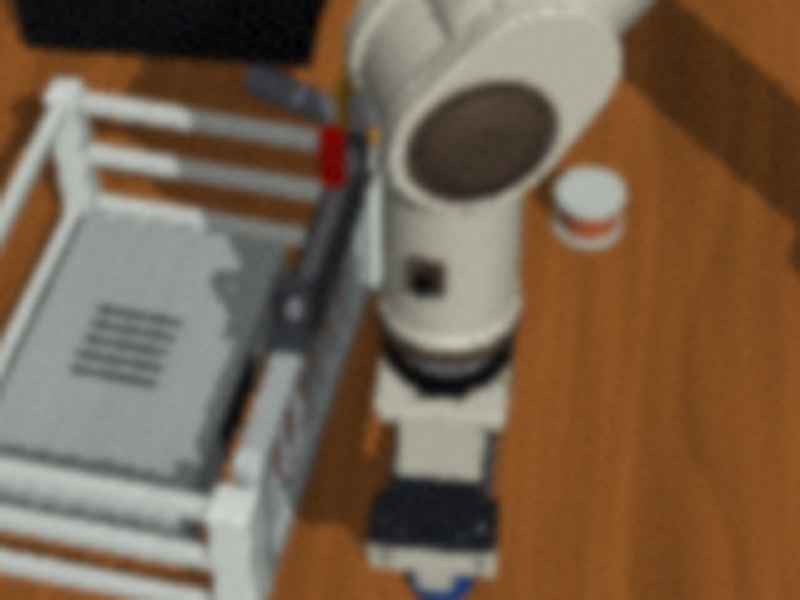

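View pics/s4b.png

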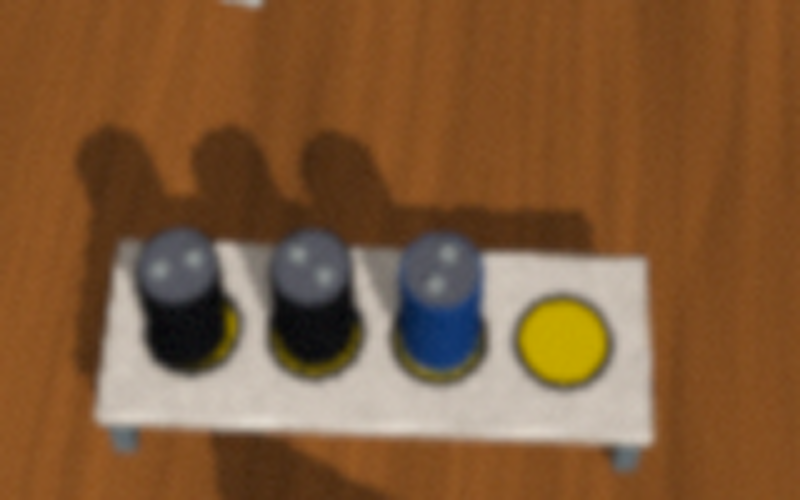

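View pics/t4.png

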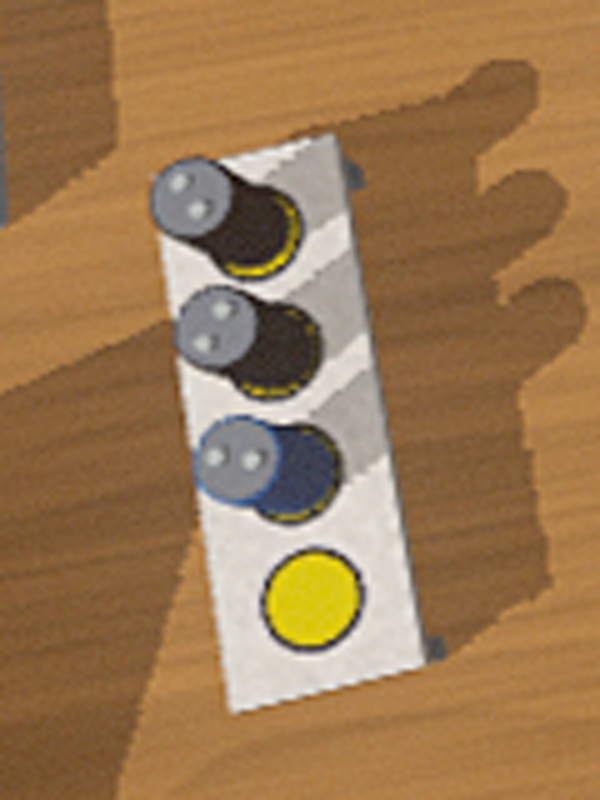

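Both pictures show the first capacitor standing centred on mark_2: side crop (440,320), top crop top face at (238,460). Next is grasping the second one.

Request:
jog_arm([
  {"jaw":0.5,"x":0,"y":0,"z":0,"ax":0,"ay":0,"az":0},
  {"jaw":0.3,"x":0,"y":0,"z":0,"ax":0,"ay":0,"az":0},
  {"jaw":0.3,"x":0,"y":0,"z":0,"ax":0,"ay":0,"az":0},
  {"jaw":0.3,"x":0,"y":0,"z":0,"ax":0,"ay":0,"az":0},
  {"jaw":0.3,"x":0,"y":0,"z":0,"ax":0,"ay":0,"az":0},
  {"jaw":0.3,"x":0,"y":0,"z":0,"ax":0,"ay":0,"az":0},
  {"jaw":0.3,"x":0,"y":0,"z":0,"ax":0,"ay":0,"az":0},
  {"jaw":0.3,"x":0,"y":0,"z":0,"ax":0,"ay":0,"az":0},
  {"jaw":0.3,"x":0,"y":0,"z":0,"ax":0,"ay":0,"az":0},
])

```text
t: 8.55
position: [509.2, -3.8, 42.1]
orientation: [-0.0, 1.0, 0.0, 0.0]
contact_force: [0.1, 0.8, 1.0]
gripper_width: 43.4
```

Request:
jog_arm([
  {"jaw":0.3,"x":0,"y":0,"z":-0.03,"ax":0,"ay":0,"az":0},
  {"jaw":0.3,"x":0,"y":0,"z":-0.07,"ax":0,"ay":0,"az":0},
  {"jaw":0.3,"x":0,"y":0,"z":-0.11,"ax":0,"ay":0,"az":0},
  {"jaw":0.3,"x":0,"y":0,"z":-0.14,"ax":0,"ay":0,"az":0},
  {"jaw":0.3,"x":-0.009,"y":-0.03,"z":-0.15,"ax":0,"ay":0,"az":0},
  {"jaw":0.3,"x":-0.021,"y":-0.07,"z":-0.15,"ax":0,"ay":0,"az":-0.05},
  {"jaw":0.3,"x":-0.033,"y":-0.11,"z":-0.15,"ax":0,"ay":0,"az":-0.1},
  {"jaw":0.3,"x":-0.045,"y":-0.15,"z":-0.15,"ax":0,"ay":0,"az":-0.15},
  {"jaw":0.3,"x":-0.057,"y":-0.19,"z":-0.15,"ax":0,"ay":0,"az":-0.2},
  {"jaw":0.3,"x":-0.069,"y":-0.23,"z":-0.15,"ax":0,"ay":0,"az":-0.25},
  {"jaw":0.3,"x":-0.081,"y":-0.27,"z":-0.15,"ax":0,"ay":0,"az":-0.3},
  {"jaw":0.3,"x":-0.089,"y":-0.295,"z":-0.15,"ax":0,"ay":0,"az":-0.3},
  {"jaw":0.3,"x":-0.091,"y":-0.302,"z":-0.15,"ax":0,"ay":0,"az":-0.3},
  {"jaw":0.3,"x":-0.091,"y":-0.302,"z":-0.15,"ax":0,"ay":0,"az":-0.3},
  {"jaw":0.3,"x":-0.091,"y":-0.302,"z":-0.15,"ax":0,"ay":0,"az":-0.3},
])

```text
t: 10.05
position: [418.6, 296.3, 191.7]
orientation: [0.001, 0.989, 0.149, -0.0]
contact_force: [0.7, -0.5, -2.0]
gripper_width: 43.4
```

Run:
```python
from h import *
from workcell import robot
t=pickle.load(open("t4.pkl","rb"));s=pickle.load(open("s4.pkl","rb"))
T=lambda x,y,z:np.round(atz(t,(x+.5)/5-.5+60,(y+.5)/5-.5+150,z),1)
S=lambda x,y,z:np.round(atz(s,(x+.5)/5-.5+180,(y+.5)/5-.5+260,z),1)
for a,b in(((192,196),(179,266)),((216,328),(312,266)),((238,460),(440,269))):print(T(*a,136),S(*b,136))
print(T(313,599,60),S(564,341,60))
go(418.3,298,103.2,.3)
f=robot.grab_frame("side");crop(f,"s5",180,240,340,360,5)
```

```text
[618.3 311.9 136. ] [615.9 311.7 136. ]
[549.7 305.6 136. ] [548.8 304.8 136. ]
[483.5 300.4 136. ] [484.2 299.8 136. ]
[418.5 297.8  60. ] [417.  297.4  60. ]
t 10.05 pos [418.6 296.3 191.7] yaw 0.298 tilt [-0.    -0.002 -1.   ] w 43.4 F [ 0.7 -0.5 -2. ]
shift [ 0.0002 -0.0017  0.0885] az -0.002 j [ 0.02  0.35 -0.82  1.9   0.3   1.02 -2.21]
```

View pics/s5.png

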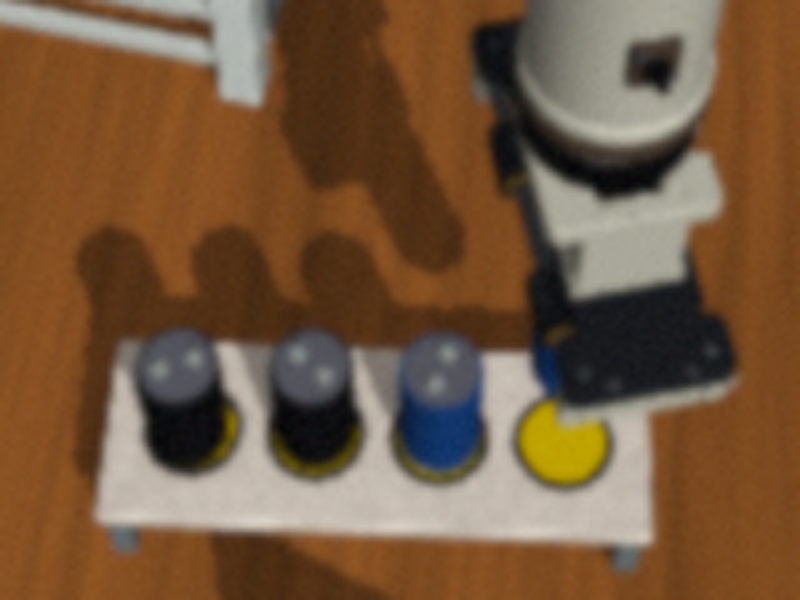

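The second capacitor hangs above mark_1, and the first one stands within about 2 mm of the row line. I'll lower, release and rise.

Request:
jog_arm([
  {"jaw":0.3,"x":0,"y":0,"z":0.03,"ax":0,"ay":0,"az":0},
  {"jaw":0.3,"x":0,"y":0,"z":0.06,"ax":0,"ay":0,"az":0},
  {"jaw":0.3,"x":0,"y":0,"z":0.077,"ax":0,"ay":0,"az":0},
  {"jaw":0.3,"x":0,"y":0,"z":0.085,"ax":0,"ay":0,"az":0},
  {"jaw":0.3,"x":0,"y":0,"z":0.089,"ax":0,"ay":0,"az":0},
  {"jaw":0.3,"x":0,"y":0,"z":0.089,"ax":0,"ay":0,"az":0},
  {"jaw":0.3,"x":0,"y":0,"z":0.089,"ax":0,"ay":0,"az":0},
  {"jaw":0.55,"x":0,"y":0,"z":0.089,"ax":0,"ay":0,"az":0},
  {"jaw":0.65,"x":0,"y":0,"z":0.089,"ax":0,"ay":0,"az":0},
  {"jaw":0.65,"x":0,"y":0,"z":0.089,"ax":0,"ay":0,"az":0},
  {"jaw":0.65,"x":0,"y":0,"z":0.089,"ax":0,"ay":0,"az":0},
  {"jaw":0.65,"x":0,"y":0,"z":0.06,"ax":0,"ay":0,"az":0},
  {"jaw":0.65,"x":0,"y":0,"z":0.02,"ax":0,"ay":0,"az":0},
  {"jaw":0.65,"x":0,"y":0,"z":-0.02,"ax":0,"ay":0,"az":0},
  {"jaw":0.65,"x":0,"y":0,"z":-0.06,"ax":0,"ay":0,"az":0},
  {"jaw":0.65,"x":0,"y":0,"z":-0.1,"ax":0,"ay":0,"az":0},
  {"jaw":0.65,"x":0,"y":0,"z":-0.1,"ax":0,"ay":0,"az":0},
])

```text
t: 11.8
position: [420.6, 300.6, 297.8]
orientation: [-0.002, 0.989, 0.149, 0.005]
contact_force: [0.3, 0.5, 0.1]
gripper_width: 59.6
```

Request:
jog_arm([
  {"jaw":0.65,"x":-0.0076,"y":0.0393,"z":0,"ax":0,"ay":0,"az":-0.1},
  {"jaw":0.65,"x":-0.0153,"y":0.0787,"z":0,"ax":0,"ay":0,"az":-0.2},
  {"jaw":0.8,"x":-0.0229,"y":0.118,"z":0,"ax":0,"ay":0,"az":-0.3},
  {"jaw":1,"x":-0.0305,"y":0.157,"z":0,"ax":0,"ay":0,"az":-0.4},
  {"jaw":1,"x":-0.0382,"y":0.197,"z":0,"ax":0,"ay":0,"az":-0.5},
  {"jaw":1,"x":-0.0458,"y":0.236,"z":0,"ax":0,"ay":0,"az":-0.6},
  {"jaw":1,"x":-0.0534,"y":0.275,"z":0,"ax":0,"ay":0,"az":-0.7},
  {"jaw":1,"x":-0.061,"y":0.315,"z":0,"ax":0,"ay":0,"az":-0.8},
  {"jaw":1,"x":-0.0687,"y":0.354,"z":0,"ax":0,"ay":0,"az":-0.9},
  {"jaw":1,"x":-0.0763,"y":0.393,"z":0,"ax":0,"ay":0,"az":-1.0},
  {"jaw":1,"x":-0.084,"y":0.433,"z":0,"ax":0,"ay":0,"az":-1.1},
  {"jaw":1,"x":-0.0916,"y":0.472,"z":0,"ax":0,"ay":0,"az":-1.135},
  {"jaw":1,"x":-0.0916,"y":0.472,"z":0,"ax":0,"ay":0,"az":-1.135},
  {"jaw":1,"x":-0.0916,"y":0.472,"z":0,"ax":0,"ay":0,"az":-1.135},
  {"jaw":1,"x":-0.0916,"y":0.472,"z":0,"ax":0,"ay":0,"az":-1.135},
])

```text
t: 13.3
position: [470.0, -178.5, 291.8]
orientation: [-0.0, 0.753, 0.658, 0.0]
contact_force: [0.8, 1.0, -0.4]
gripper_width: 91.8
```

Run:
```python
from h import *
from workcell import robot
f=robot.grab_frame("side");crop(f,"s6",180,130,340,250,5);crop(f,"s6b",180,260,340,360,5);pickle.dump(f,open("s6.pkl","wb"))
f=robot.grab_frame("top");crop(f,"t6b",60,150,180,310,5);crop(f,"t6",190,90,350,210,5);pickle.dump(f,open("t6.pkl","wb"))
go(599,-182,230,1.435)
```

```text
t 13.4 pos [ 470.2 -178.4  292.1] yaw 1.437 tilt [ 0.  0. -1.] w 91.5 F [-0.7 -0.1 -0.2]
shift [0.0135 0.1281 0.0621] az 0.002 j [ 0.84  0.17 -0.59  1.8   0.1   1.2   0.08]
```

View pics/s6.png

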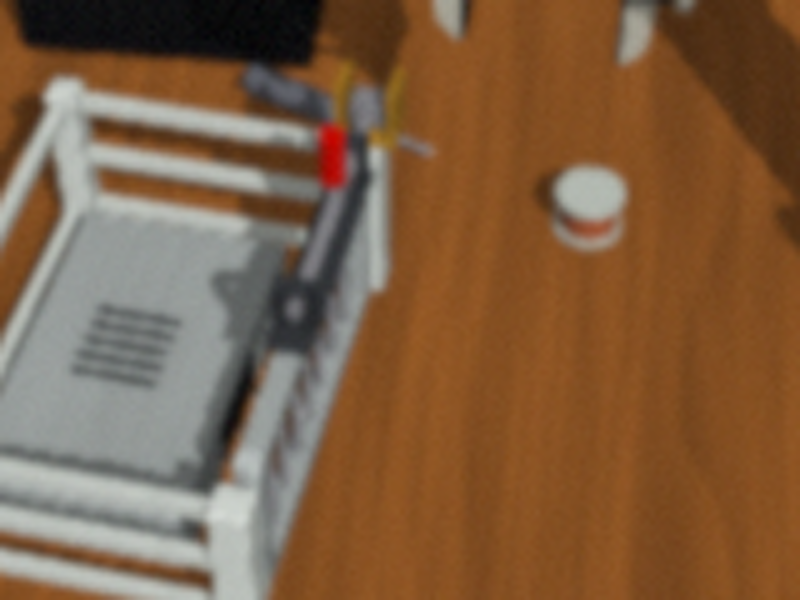

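View pics/s6b.png

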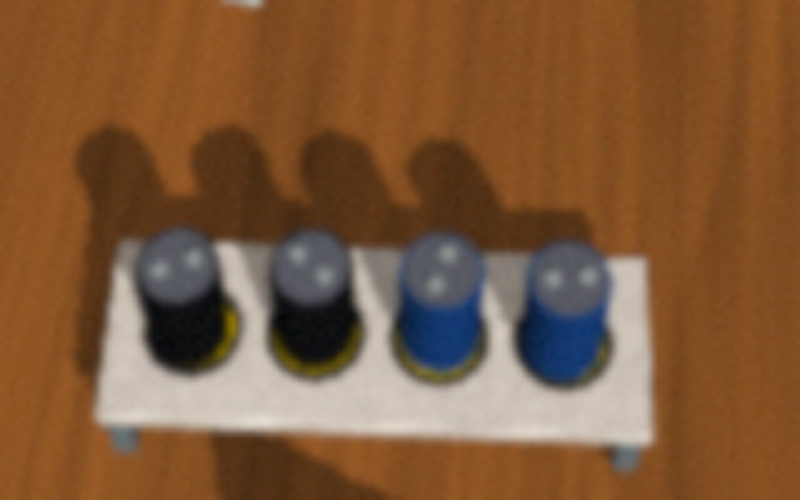

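View pics/t6b.png

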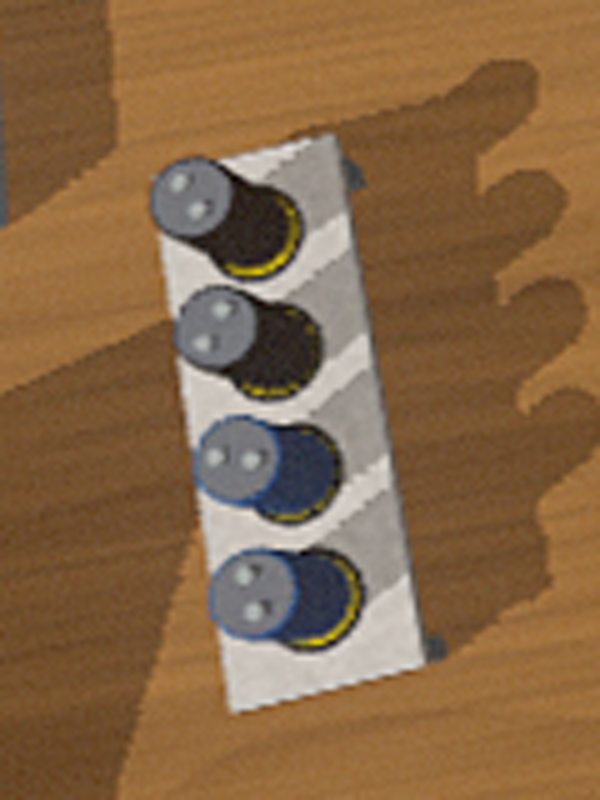

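View pics/t6.png

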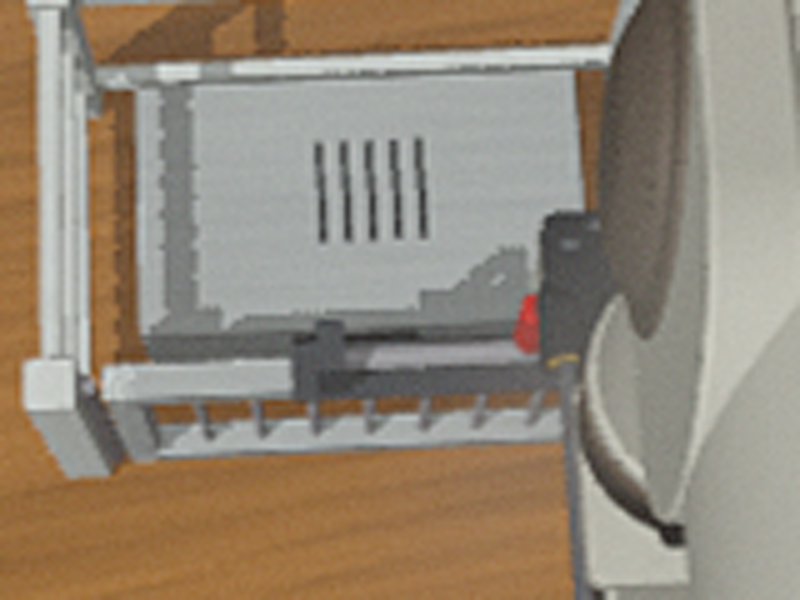

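Run:
```python
from h import *
t=pickle.load(open("t6.pkl","rb"));s=pickle.load(open("s6.pkl","rb"))
T=lambda x,y,z:np.round(atz(t,(x+.5)/5-.5+60,(y+.5)/5-.5+150,z),1)
S=lambda x,y,z:np.round(atz(s,(x+.5)/5-.5+180,(y+.5)/5-.5+260,z),1)
for a,b in(((192,196),(179,266)),((216,328),(312,266)),((238,460),(440,269)),((254,595),(568,278))):print(T(*a,136),S(*b,136))
```

```text
[618.3 311.9 136. ] [615.9 311.7 136. ]
[549.7 305.6 136. ] [548.8 304.8 136. ]
[483.5 300.4 136. ] [484.2 299.8 136. ]
[418.5 298.2 136. ] [419.5 298.1 136. ]
```

Both views show all four capacitors upright in the row. The new one is at (419,298), and each is within about 2.5 mm of a straight line. Next I'll go over the knob, lower and grip.

Request:
jog_arm([
  {"jaw":0.8,"x":0.005,"y":0.04,"z":0,"ax":0,"ay":0,"az":0},
  {"jaw":0.6,"x":0.01,"y":0.08,"z":0,"ax":0,"ay":0,"az":0},
  {"jaw":0.6,"x":0.0155,"y":0.115,"z":0,"ax":0,"ay":0,"az":0},
  {"jaw":0.6,"x":0.0155,"y":0.128,"z":0,"ax":0,"ay":0,"az":0},
  {"jaw":0.6,"x":0.0155,"y":0.128,"z":0.01,"ax":0,"ay":0,"az":0},
  {"jaw":0.6,"x":0.0155,"y":0.128,"z":0.04,"ax":0,"ay":0,"az":0},
  {"jaw":0.6,"x":0.0155,"y":0.128,"z":0.07,"ax":0,"ay":0,"az":0},
  {"jaw":0.6,"x":0.0155,"y":0.128,"z":0.09,"ax":0,"ay":0,"az":0},
  {"jaw":0.6,"x":0.0155,"y":0.128,"z":0.097,"ax":0,"ay":0,"az":0},
  {"jaw":0.6,"x":0.0155,"y":0.128,"z":0.097,"ax":0,"ay":0,"az":0},
  {"jaw":0.6,"x":0.0155,"y":0.128,"z":0.097,"ax":0,"ay":0,"az":0},
])

```text
t: 14.5
position: [599.4, -181.9, 196.3]
orientation: [0.001, 0.753, 0.658, 0.0]
contact_force: [-0.1, -0.6, -0.9]
gripper_width: 55.3
```

Run:
```python
from h import *
from workcell import robot
f=robot.grab_frame("side");crop(f,"s7",180,120,300,210,6)
f=robot.grab_frame("top");crop(f,"t7",230,90,350,180,6)
go(599,-182,195,1.435)
```

```text
t 14.6 pos [ 599.9 -182.1  196.8] yaw 1.435 tilt [ 0.002 -0.001 -1.   ] w 55.1 F [-0.3 -0.5 -0.2]
shift [-0.     -0.0009  0.0018] az -0.0 j [ 0.67  0.49 -0.57  1.62  0.29  1.11 -0.11]
```

View pics/s7.png

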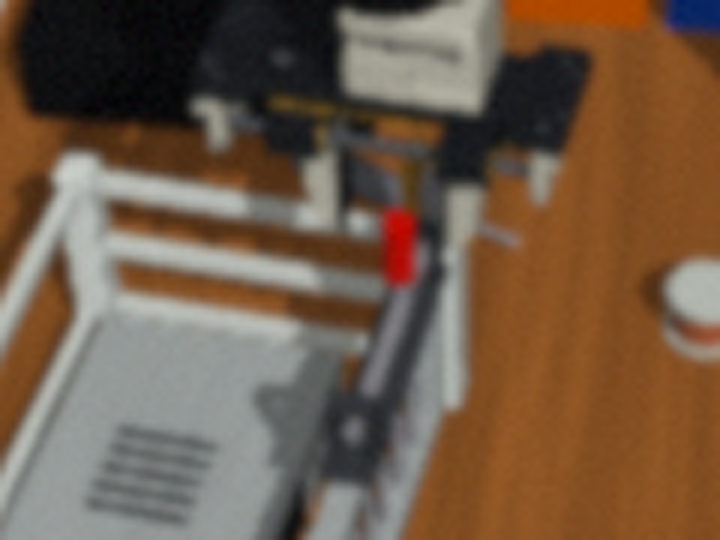

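View pics/t7.png

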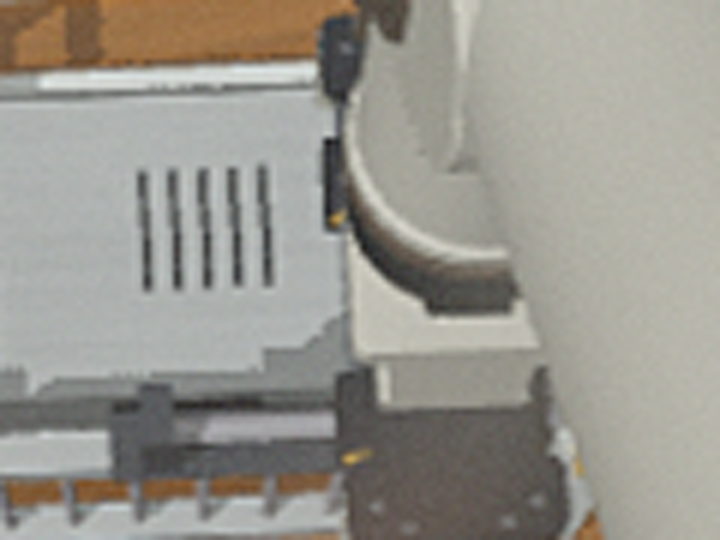

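Run:
```python
from h import *
from workcell import robot
f=robot.grab_frame("side")
for p in((599,-182,222),(599,-182,180),(599,-182,201),(599.4,-182,185),(599+30,-186,185),(599-30,-178,185)):
    u,v=proj(f,p);print(p,round((u-180)*6),round((v-120)*6))
```

```text
(599, -182, 222) 393 216
(599, -182, 180) 395 274
(599, -182, 201) 394 245
(599.4, -182, 185) 394 267
(629, -186, 185) 341 258
(569, -178, 185) 450 276
```

Run:
```python
from h import *
from workcell import robot
f=robot.grab_frame("side");crop(f,"s8",215,125,275,175,12)
P=cloud(f)
for v in range(146,168,2): print(v,[tuple(np.round(P[v,u]).astype(int)) for u in (232,234,246,255,257)])
```

```text
146 [(np.int64(634), np.int64(-151), np.int64(288)), (np.int64(633), np.int64(-177), np.int64(265)), (np.int64(641), np.int64(-481), np.int64(-1)), (np.int64(564), np.int64(-142), np.int64(302)), (np.int64(558), np.int64(-143), np.int64(302))]
148 [(np.int64(639), np.int64(-174), np.int64(259)), (np.int64(633), np.int64(-176), np.int64(258)), (np.int64(639), np.int64(-467), np.int64(1)), (np.int64(564), np.int64(-146), np.int64(291)), (np.int64(558), np.int64(-140), np.int64(296))]
150 [(np.int64(640), np.int64(-175), np.int64(250)), (np.int64(635), np.int64(-182), np.int64(244)), (np.int64(634), np.int64(-428), np.int64(25)), (np.int64(564), np.int64(-144), np.int64(284)), (np.int64(558), np.int64(-141), np.int64(287))]
152 [(np.int64(641), np.int64(-177), np.int64(239)), (np.int64(634), np.int64(-175), np.int64(242)), (np.int64(633), np.int64(-424), np.int64(19)), (np.int64(567), np.int64(-169), np.int64(254)), (np.int64(561), np.int64(-167), np.int64(256))]
154 [(np.int64(641), np.int64(-179), np.int64(230)), (np.int64(634), np.int64(-174), np.int64(235)), (np.int64(633), np.int64
[... 874 characters left out ...]
nt64(-386), np.int64(-5)), (np.int64(675), np.int64(-380), np.int64(2)), (np.int64(597), np.int64(-173), np.int64(205)), (np.int64(577), np.int64(-249), np.int64(135)), (np.int64(573), np.int64(-273), np.int64(113))]
164 [(np.int64(681), np.int64(-368), np.int64(2)), (np.int64(674), np.int64(-372), np.int64(-1)), (np.int64(597), np.int64(-171), np.int64(198)), (np.int64(578), np.int64(-252), np.int64(123)), (np.int64(573), np.int64(-274), np.int64(102))]
166 [(np.int64(663), np.int64(-271), np.int64(87)), (np.int64(655), np.int64(-272), np.int64(86)), (np.int64(597), np.int64(-172), np.int64(188)), (np.int64(578), np.int64(-253), np.int64(112)), (np.int64(573), np.int64(-273), np.int64(93))]
```

View pics/s8.png

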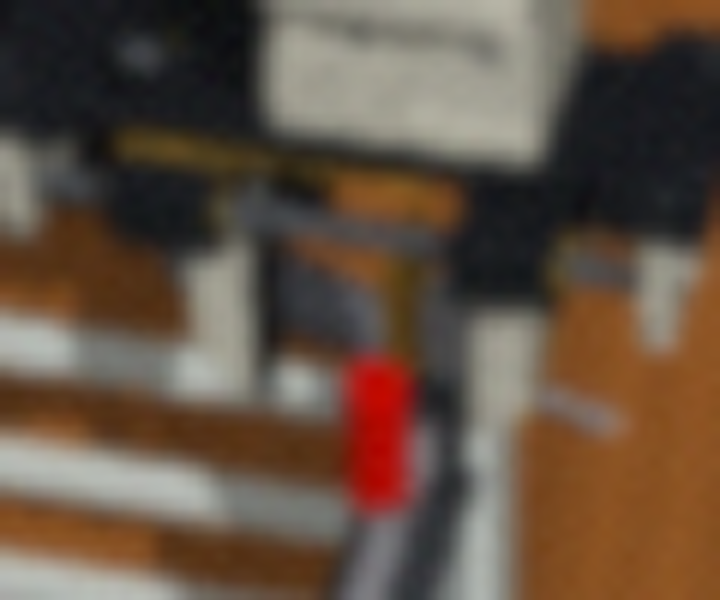

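The tips show at about (232,158) and (257,160), roughly 20 mm higher than TCP+11 predicts. The finger linkage may advance as it closes, so I'll close partway and look again.

Request:
jog_arm([
  {"jaw":0.3,"x":0,"y":0,"z":0,"ax":0,"ay":0,"az":0},
  {"jaw":0.3,"x":0,"y":0,"z":0,"ax":0,"ay":0,"az":0},
  {"jaw":0.3,"x":0,"y":0,"z":0,"ax":0,"ay":0,"az":0},
  {"jaw":0.3,"x":0,"y":0,"z":0,"ax":0,"ay":0,"az":0},
])

```text
t: 15.1
position: [599.0, -182.1, 195.2]
orientation: [0.0, 0.754, 0.657, 0.0]
contact_force: [0.6, -0.5, -0.5]
gripper_width: 29.7
```

Run:
```python
from h import *
from workcell import robot
f=robot.grab_frame("side");crop(f,"s9",215,125,275,175,12)
go(599,-182,195,1.435)
```

```text
t 15.15 pos [ 599.  -182.1  195.1] yaw 1.435 tilt [ 0.  0. -1.] w 27.9 F [-0.5 -0.2  0.2]
shift [ 0.0001 -0.      0.0001] az -0.0 j [ 0.67  0.5  -0.57  1.62  0.29  1.11 -0.11]
```

View pics/s9.png

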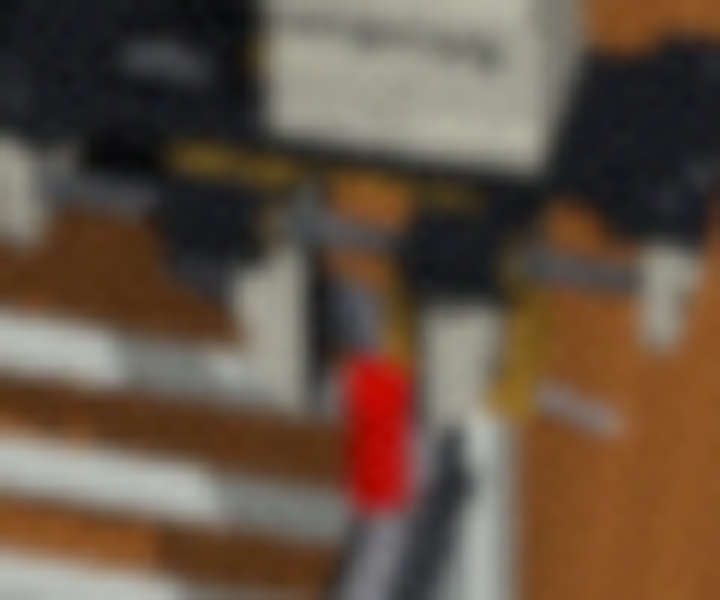

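Run:
```python
from h import *
from workcell import robot
f=robot.grab_frame("side");P=cloud(f)
for v in range(140,166):
    print(v,[(u,*np.round(P[v,u]).astype(int).tolist()) for u in (236,238,251,253) ])
for p in((618,-177,184),(618,-177,203),(581,-171,184),(581,-171,203)): print(p,np.round(proj(f,p),1))
```

```text
140 [(236, 622, -156, 308), (238, 455, 766, 1105), (251, 577, -153, 315), (253, 571, -152, 316)]
141 [(236, 622, -158, 302), (238, 617, -162, 300), (251, 577, -157, 307), (253, 571, -158, 307)]
142 [(236, 621, -150, 305), (238, 617, -159, 298), (251, 578, -159, 302), (253, 572, -158, 303)]
143 [(236, 622, -151, 301), (238, 616, -155, 298), (251, 577, -154, 302), (253, 571, -154, 302)]
144 [(236, 622, -151, 297), (238, 617, -157, 292), (251, 576, -148, 304), (253, 571, -149, 303)]
145 [(236, 622, -150, 294), (238, 617, -159, 286), (251, 575, -141, 305), (253, 570, -145, 303)]
146 [(236, 622, -148, 291), (238, 621, -177, 266), (251, 576, -145, 298), (253, 570, -143, 301)]
147 [(236, 622, -150, 286), (238, 620, -174, 265), (251, 576, -142, 297), (253, 570, -140, 299)]
148 [(236, 626, -171, 263), (238, 621, -176, 259), (251, 576, -146, 290), (253, 570, -146, 290)]
149 [(236, 628, -179, 252), (238, 621, -176, 255), (251, 576, -145, 287), (253, 570, -142, 289)]
150 [(236, 627, -174, 252), (238, 621, -175, 251), (251, 580, -172, 258), (253, 570, -143, 285)]
151 [(236, 628, -179, 243), (238,
[... 823 characters left out ...]
 -168, 225)]
160 [(236, 669, -394, 0), (238, 662, -395, 0), (251, 581, -173, 215), (253, 580, -220, 172)]
161 [(236, 669, -392, -4), (238, 661, -390, 0), (251, 587, -222, 164), (253, 580, -220, 167)]
162 [(236, 668, -383, 0), (238, 660, -385, -1), (251, 587, -221, 161), (253, 580, -218, 164)]
163 [(236, 668, -382, -5), (238, 659, -378, 0), (251, 590, -238, 139), (253, 581, -221, 157)]
164 [(236, 666, -372, 0), (238, 659, -374, -1), (251, 588, -228, 144), (253, 580, -215, 158)]
165 [(236, 650, -280, 84), (238, 658, -368, -1), (251, 588, -224, 144), (253, 580, -216, 152)]
(618, -177, 184) [239.8 165.4]
(618, -177, 203) [239.6 161.1]
(581, -171, 184) [251.  167.5]
(581, -171, 203) [250.9 163.2]
```

The fingers slide parallel. By the pictures, the tips at (239,158) and (252,160) overlap only about 14 mm of the knob, higher than the given tool geometry says. Going 12 mm lower is safe under either reading, so I'll do that and then close.

Request:
jog_arm([
  {"jaw":0.3,"x":0,"y":0,"z":0.006,"ax":0,"ay":0,"az":0},
  {"jaw":0.3,"x":0,"y":0,"z":0.012,"ax":0,"ay":0,"az":0},
  {"jaw":0.3,"x":0,"y":0,"z":0.012,"ax":0,"ay":0,"az":0},
  {"jaw":0.3,"x":0,"y":0,"z":0.012,"ax":0,"ay":0,"az":0},
])

```text
t: 15.6
position: [598.7, -182.0, 182.6]
orientation: [-0.0, 0.754, 0.657, -0.0]
contact_force: [1.5, 0.4, 0.5]
gripper_width: 27.5
```

Request:
jog_arm([
  {"jaw":0.1,"x":0,"y":0,"z":0,"ax":0,"ay":0,"az":0},
  {"jaw":0.1,"x":0,"y":0,"z":0,"ax":0,"ay":0,"az":0},
  {"jaw":0.1,"x":0,"y":0,"z":0,"ax":0,"ay":0,"az":0},
  {"jaw":0.1,"x":0,"y":0,"z":0,"ax":0,"ay":0,"az":0},
  {"jaw":0.1,"x":0,"y":0,"z":0,"ax":0,"ay":0,"az":0},
], grip_force=30)

```text
t: 16.1
position: [599.0, -182.0, 183.3]
orientation: [0.0, 0.754, 0.657, 0.0]
contact_force: [-0.5, 0.3, 0.7]
gripper_width: 16.8
```

Run:
```python
from h import *
from workcell import robot
f=robot.grab_frame("side");crop(f,"s10",215,125,275,175,12)
go(599,-182,183,1.435)
```

```text
t 16.15 pos [ 599.1 -182.   183.3] yaw 1.435 tilt [ 0. -0. -1.] w 17.0 F [-0.8  0.2  1.2]
shift [-0.     -0.0001  0.0003] az -0.0 j [ 0.66  0.51 -0.56  1.64  0.3   1.09 -0.12]
```

View pics/s10.png

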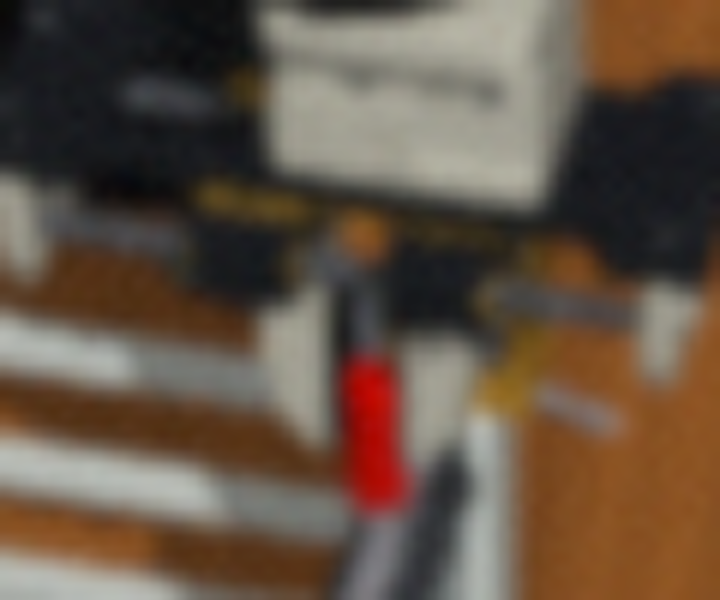

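The pads now hold the knob: width 17 mm, about 22 mm of overlap, knob at (372,435). Next I'll lift 12 mm, checking that the knob follows, before drawing.

Request:
jog_arm([
  {"jaw":0.1,"x":0,"y":0,"z":-0.004,"ax":0,"ay":0,"az":0},
  {"jaw":0.1,"x":0,"y":0,"z":-0.008,"ax":0,"ay":0,"az":0},
  {"jaw":0.1,"x":0,"y":0,"z":-0.013,"ax":0,"ay":0,"az":0},
  {"jaw":0.1,"x":0,"y":0,"z":-0.013,"ax":0,"ay":0,"az":0},
  {"jaw":0.1,"x":0,"y":0,"z":-0.013,"ax":0,"ay":0,"az":0},
])

```text
t: 16.65
position: [599.0, -182.0, 196.3]
orientation: [0.0, 0.754, 0.657, 0.0]
contact_force: [0.0, 0.6, -0.9]
gripper_width: 17.1
```

Run:
```python
from h import *
from workcell import robot
f=robot.grab_frame("side");crop(f,"s11",215,125,275,175,12)
go(599,-182,196,1.435)
```

```text
t 16.7 pos [ 599.  -182.   196.2] yaw 1.435 tilt [ 0.  0. -1.] w 17.2 F [-0.2  0.3 -1.9]
shift [0.     0.     0.0002] az -0.0 j [ 0.67  0.5  -0.57  1.62  0.29  1.11 -0.11]
```

View pics/s11.png

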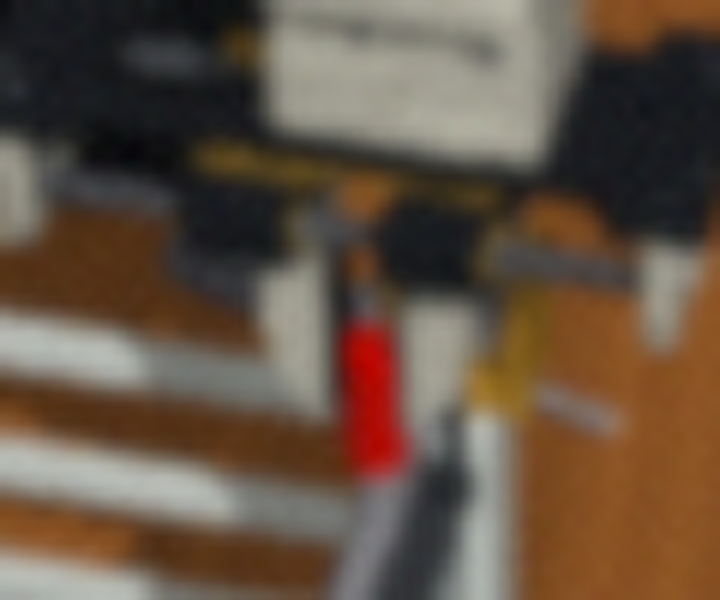

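The knob rose with the fingers: its top moved from row 360 to 325, about 11 mm, and the load is 2 N. Next is drawing the bolt while lifted.

Request:
jog_arm([
  {"jaw":0.1,"x":0.004,"y":0,"z":0,"ax":0,"ay":0,"az":0},
  {"jaw":0.1,"x":0.009,"y":0,"z":0,"ax":0,"ay":0,"az":0},
  {"jaw":0.1,"x":0.014,"y":0,"z":0,"ax":0,"ay":0,"az":0},
  {"jaw":0.1,"x":0.019,"y":0,"z":0,"ax":0,"ay":0,"az":0},
  {"jaw":0.1,"x":0.024,"y":0,"z":0,"ax":0,"ay":0,"az":0},
  {"jaw":0.1,"x":0.029,"y":0,"z":0,"ax":0,"ay":0,"az":0},
  {"jaw":0.1,"x":0.034,"y":0,"z":0,"ax":0,"ay":0,"az":0},
  {"jaw":0.1,"x":0.039,"y":0,"z":0,"ax":0,"ay":0,"az":0},
  {"jaw":0.1,"x":0.043,"y":0,"z":0,"ax":0,"ay":0,"az":0},
  {"jaw":0.1,"x":0.043,"y":0,"z":0,"ax":0,"ay":0,"az":0},
  {"jaw":0.1,"x":0.043,"y":0,"z":0,"ax":0,"ay":0,"az":0},
])

```text
t: 17.8
position: [604.9, -138.1, 196.2]
orientation: [-0.0, 0.753, 0.658, 0.0]
contact_force: [-1.8, 1.1, -1.3]
gripper_width: 17.0
```

Run:
```python
from h import *
from workcell import robot
f=robot.grab_frame("side");crop(f,"s12",205,125,285,185,10)
f=robot.grab_frame("top");crop(f,"t12",230,90,350,180,6)
go(599,-182,196,1.435)
```

```text
t 17.9 pos [ 604.9 -138.2  196.2] yaw 1.436 tilt [ 0.     0.001 -1.   ] w 17.3 F [-0.7  1.8 -1.2]
shift [-0.0442  0.      0.0002] az 0.001 j [ 0.61  0.49 -0.58  1.64  0.29  1.1  -0.18]
```

View pics/s12.png

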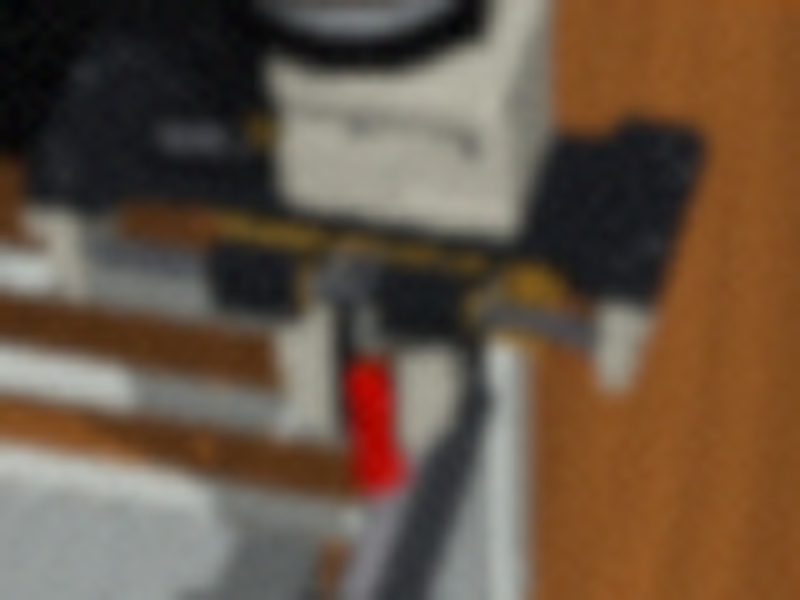

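View pics/t12.png

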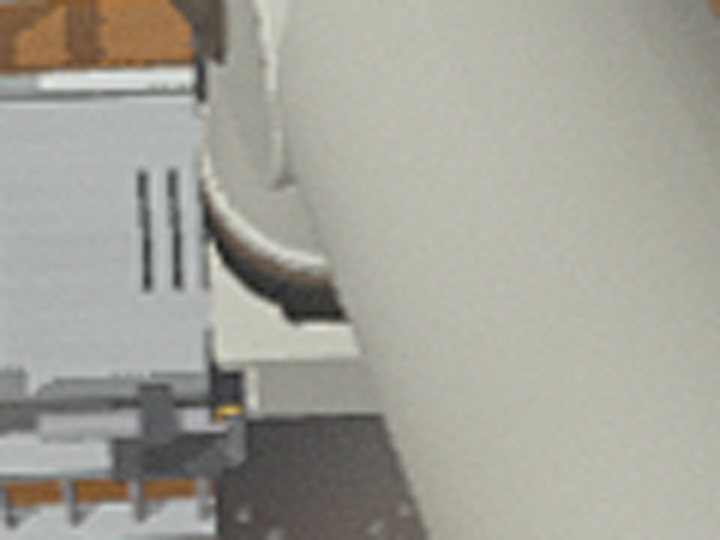

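The knob followed the 43 mm draw with a force of about 2 N, so the bolt is at 0.043–0.048, past 0.032. Knob radius is now about 178 mm. I'll swing partway first and check.

Request:
jog_arm([
  {"jaw":0.1,"x":0.0001,"y":-0.0054,"z":0,"ax":0,"ay":0,"az":0.03},
  {"jaw":0.1,"x":0.0003,"y":-0.0107,"z":0,"ax":0,"ay":0,"az":0.06},
  {"jaw":0.1,"x":0.0009,"y":-0.0178,"z":0,"ax":0,"ay":0,"az":0.1},
  {"jaw":0.1,"x":0.0017,"y":-0.0249,"z":0,"ax":0,"ay":0,"az":0.14},
  {"jaw":0.1,"x":0.0017,"y":-0.0249,"z":0,"ax":0,"ay":0,"az":0.14},
  {"jaw":0.1,"x":0.0017,"y":-0.0249,"z":0,"ax":0,"ay":0,"az":0.14},
])

```text
t: 18.5
position: [581.0, -134.4, 196.7]
orientation: [0.001, 0.798, 0.603, 0.001]
contact_force: [2.8, 1.9, -2.4]
gripper_width: 17.0
```

Run:
```python
from h import *
from workcell import robot
f=robot.grab_frame("side");crop(f,"s13",195,130,295,210,8)
go(544.2,-118.4,196,1.075)
```

```text
t 18.55 pos [ 581.1 -134.4  196.6] yaw 1.295 tilt [ 0.002 -0.    -1.   ] w 17.1 F [ 2.4  0.9 -2.6]
shift [ 0.0054 -0.0399  0.0006] az 0.22 j [ 0.61  0.44 -0.56  1.7   0.26  1.08 -0.31]
```

View pics/s13.png

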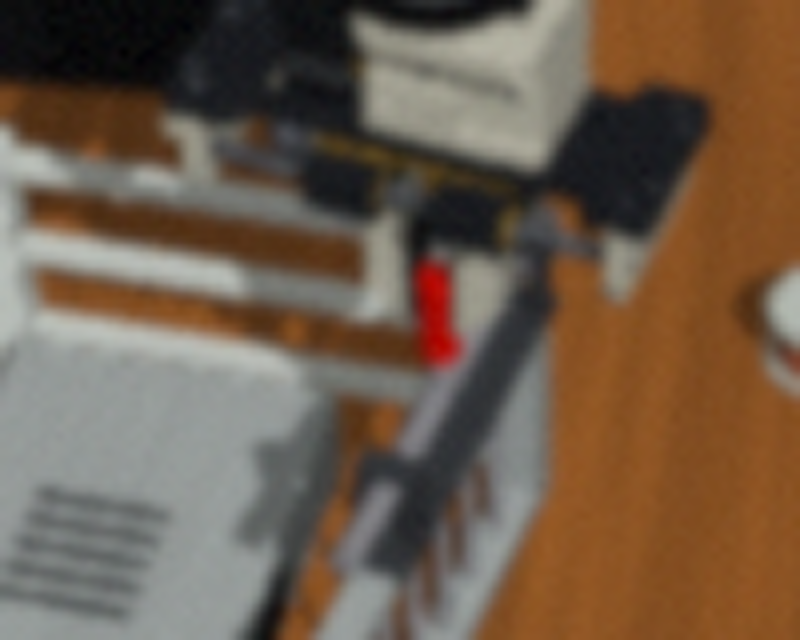

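The gate is swinging: its free edge is at (548,310) and the knob is held, with about 2.5 N. I'll continue to 0.36 rad.

Request:
jog_arm([
  {"jaw":0.1,"x":0.0001,"y":-0.0071,"z":0,"ax":0,"ay":0,"az":0.04},
  {"jaw":0.1,"x":0.0006,"y":-0.0143,"z":0,"ax":0,"ay":0,"az":0.08},
  {"jaw":0.1,"x":0.0013,"y":-0.0214,"z":0,"ax":0,"ay":0,"az":0.12},
  {"jaw":0.1,"x":0.0023,"y":-0.0284,"z":0,"ax":0,"ay":0,"az":0.16},
  {"jaw":0.1,"x":0.0032,"y":-0.0337,"z":0,"ax":0,"ay":0,"az":0.19},
  {"jaw":0.1,"x":0.0043,"y":-0.039,"z":0,"ax":0,"ay":0,"az":0.22},
  {"jaw":0.1,"x":0.0043,"y":-0.039,"z":0,"ax":0,"ay":0,"az":0.22},
  {"jaw":0.1,"x":0.0043,"y":-0.039,"z":0,"ax":0,"ay":0,"az":0.22},
  {"jaw":0.1,"x":0.0043,"y":-0.039,"z":0,"ax":0,"ay":0,"az":0.22},
  {"jaw":0.1,"x":0.0043,"y":-0.039,"z":0,"ax":0,"ay":0,"az":0.22},
])

```text
t: 19.55
position: [544.4, -120.0, 196.2]
orientation: [0.0, 0.859, 0.512, 0.0]
contact_force: [2.7, -1.1, -1.2]
gripper_width: 17.1
```

Run:
```python
from h import *
from workcell import robot
f=robot.grab_frame("side");crop(f,"s14",150,120,310,240,5);cv2.imwrite("pics/s14f.png",f["img"]);pickle.dump(f,open("s14.pkl","wb"))
f=robot.grab_frame("top");cv2.imwrite("pics/t14.png",f["img"]);crop(f,"t14c",190,80,350,200,5);pickle.dump(f,open("t14.pkl","wb"))
go(544.2,-118.4,196,1.075)
```

```text
t 19.65 pos [ 544.3 -119.9  196.2] yaw 1.075 tilt [ 0. -0. -1.] w 17.4 F [ 2.7 -1.5 -0.5]
shift [ 0.0013 -0.0008  0.0002] az -0.0 j [ 0.6   0.36 -0.53  1.8   0.21  1.04 -0.51]
```

View pics/s14.png

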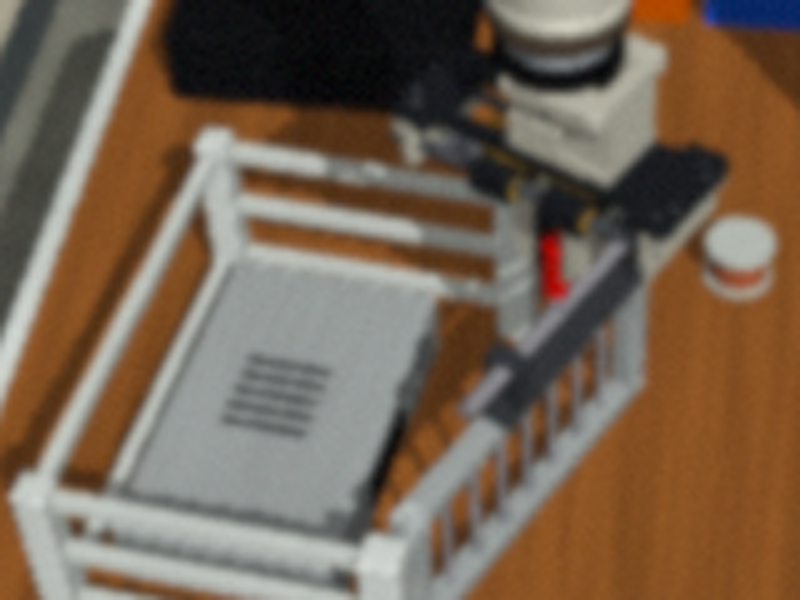

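View pics/s14f.png

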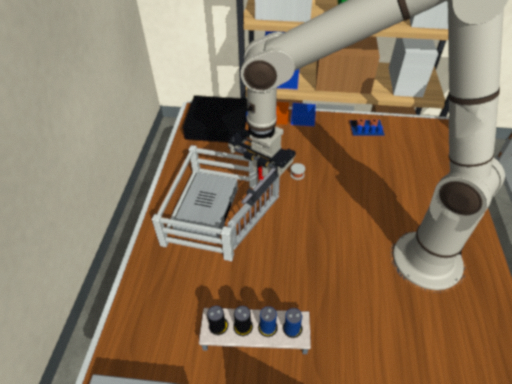

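View pics/t14c.png

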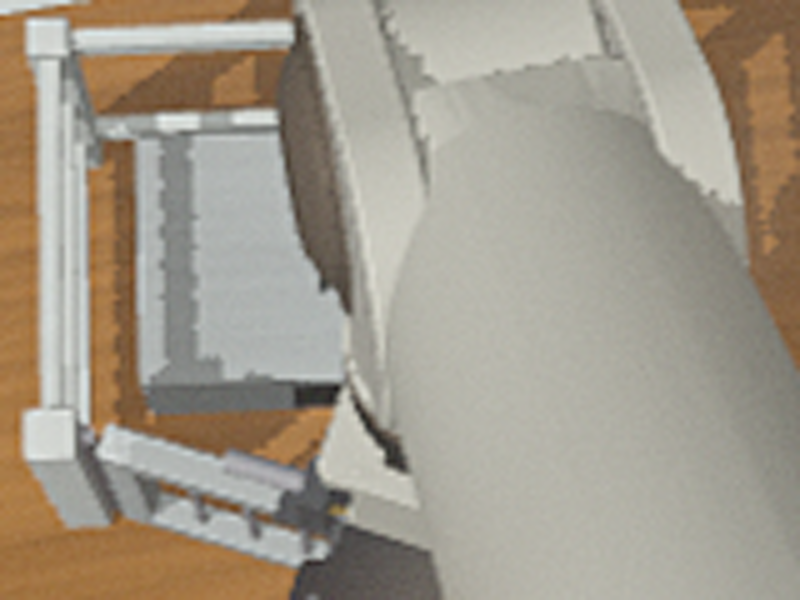

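Run:
```python
from h import *
s=pickle.load(open("s14.pkl","rb"));t=pickle.load(open("t14.pkl","rb"))
S=lambda x,y,z:np.round(atz(s,(x+.5)/5-.5+150,(y+.5)/5-.5+120,z),1)
T=lambda x,y,z:np.round(atz(t,(x+.5)/5-.5+190,(y+.5)/5-.5+80,z),1)
print("free bottom front",S(642,384,14),"knob",S(553,265,214))
a,b=S(440,598,14),S(642,384,14);d=a-b;print("bottom edge ang",np.arctan2(-d[0],d[1]))
a,b=T(102,452,140),T(275,512,140);d=a-b;print("top rail front edge",a,b,np.arctan2(-d[0],d[1]))
a,b=T(125,427,140),T(222,456,140);d=a-b;print("top rail rear edge",a,b,np.arctan2(-d[0],d[1]))
P=cloud(s);m=(P[...,2]>15)&(P[...,2]<140)&(P[...,0]>470)&(P[...,0]<640)&(P[...,1]>-230)&(P[...,1]<20)
v,u=np.nonzero(m);q=P[m]
k=(u>222)&(q[:,2]<135);q=q[k]
l=cv2.fitLine(q[:,:2].astype(np.float32),cv2.DIST_HUBER,0,.01,.01).ravel();print(len(q),l,np.arctan2(-l[0],l[1]),"min y",np.sort(q[:,1])[:8])
# prediction
for a in(.3,.36,.42):
    th=-.135-a;dirn=np.array([np.sin(th),-np.cos(th)]);n=np.array([-np.cos(th),-np.sin(th)])
    p=np.array([629,38.5])+280*dirn+9*n;print(a,np.round(p),np.round((np.array(proj(s,[*p,14]))-[150,120])*5))
```

```text
free bottom front [ 491.2 -207.6   14. ] knob [ 546.2 -121.2  214. ]
bottom edge ang -0.5305232206929507
top rail front edge [616.4  30.5 140. ] [570.7 -49.5 140. ] -0.519011488506894
top rail rear edge [627.3  17.3 140. ] [603.9 -28.2 140. ] -0.4750107562650964
655 [ 4.6073276e-01  8.8753891e-01  5.5371814e+02 -9.6050354e+01] -0.47882065 min y [-205.58297581 -204.67540841 -204.45115477 -204.42386437 -203.98101321
 -203.94287546 -203.45175244 -202.70253469]
0.3 [ 503. -212.] [624. 377.]
0.36 [ 488. -204.] [644. 387.]
0.42 [ 474. -195.] [663. 397.]
```

The free-edge corner reads (491,-208), against (488,-204) predicted for 0.36 rad, so the gap is about 98 mm. The gripper is holding steady, and the capacitors and coil stand where they should. I'll hand in.

Run:
```python
from workcell import robot
print(robot.sign_off()); s=robot.state(); print(s["t"],s["position"],s["gripper_width"])
```

```text
the job is handed in; nothing more can be done
None
the job is handed in; nothing more can be done
```

The job is done and handed in at about 20 s of the 69 s allowed. Both blue capacitors are on the shelf, the bolt is drawn, and the gripper still holds the gate ajar by its knob.

- **Capacitors:** both blue ones stand upright on mark_2 and mark_1. In the camera images they are about 2 mm or less from the mark centres, and all four are within about 2.5 mm of one straight line.
- **Bolt:** I gripped the knob, lifted it 13 mm (about 11 mm seen in the picture) and drew it 43 mm, which is past the 32 mm it needs. The forces I read were about 2–4 N.
- **Gate:** I swung it by about 0.36 rad. The measured free-edge corner is (491, -208) mm against (488, -204) expected, so the gap is about 98 mm. Fits of the gate angle from the images scatter between about 0.34 and 0.40 rad.
- **Other things:** the coil and both black capacitors are where they started. I did not check the screwdriver in the last pictures because the arm hid it.
- **Disagreement:** the side camera showed the fingertips about 20 mm higher than the given tool geometry says. I gripped the knob 12 mm lower than planned to allow for this, and the grip held throughout.

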